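# Clip and cap a lathe tool holder for storage

## Robot

A 6-joint arm with a two-finger parallel gripper is mounted at the origin on the work surface. World frame = base frame: x ahead of the robot, y to its left, z up, the work surface at z = 0. Lengths are in mm, angles in rad, forces in N, time in s.
With the tool pointing down it reaches from about 275 to 850 mm from the base axis. Payload 5.2 kg.
Tool frame: the origin (TCP) lies at the very end of the fingers, on their centre line; the grasp point (between the pads) lies bot.grip_point_offset behind it (bot.grip_point_offset is the distance from the TCP to the grasp point, in mm); z points along the fingers, y is the direction in which the jaws open and shut (so a half turn about z gives the same grasp; the last joint's range is limited). The gripper opens to 85 mm and grips with 20 to 120 N. Pads are 22 mm wide; open, the fingers measure 114 mm over their backs; the gripper's body (76 mm by 85 mm) begins 54 mm behind the grasp point. The pads swing forward as they close: fully open they stand 13 mm farther back than shut.
Start: joints at [1.087, 0.259, 1.535, -0, 1.348, -0.203], TCP at [152.396, 528.47, 231.31] pointing down, gripper open.
Joint ranges: [-3.14, 3.14], [-0.91, 2.08], [0.19, 2.58], [-1.22, 4.36], [0.22, 2.71], [-3.12, 3.12]. Speed limits (rad/s): [2.57, 2.57, 3.14, 3.14, 3.14, 3.14].

## Interface

Orientations are given as a unit quaternion [x, y, z, w].
In Python, from plant import get_state, optics, hand_in, bot gives the robot as it stands. The module is installed in compiled form; this text tells all that it offers.
- The arm moves only by the tool apply_moves, never from a script. Its argument "deltas" is a list of rows, each a list of 6 numbers: the shift along the world's x, y, z as a fraction of full scale, then the turn, a rotation vector about the world's x, y, z as a fraction of full scale. A call has 1 to 10 rows; each row is the pose to reach, as a shift and turn from the pose measured when the call began; what a row does not reach only later rows make up. Full scale, the value 1, is 12 cm for a shift and 0.5 rad for a turn. A row lasts 1/12 s, in which the tool goes at most 41.7 mm and 7.16 degrees, less where a joint would pass 70% of its speed; a pose out of reach is approached as far as the arm can. A call with a number of a shift or a turn outside -1 to 1 is refused whole. A call with a gripper value outside its range is refused whole. "gripper" is the gripper's target within -1 to 1 (shut at 1, half-way at 0, fully open at -1), set as the call begins (left out, the last holds). The fingers move at their own pace and stop on an object; "grip_force" is the grip in N (left out, the last holds). Time passes only in rows, so rows that repeat a pose let the fingers close. It gives the time, the measured TCP pose, the force and the opening at its end, in the units of the state.
- get_state(): the state, without advancing time (a new reading comes with each control period).
- optics.read_camera(name): name is "scene" or "top" or "wrist"; returns a dict with "img" (480x640x3 uint8, red, green, blue), "vertical_fov" (degrees; the focal length in pixels is half the picture's height over the tangent of half this angle, whatever the lens; pixels are square), "cx", "cy" (the principal point, pixels), "dist" ([k1, k2, p1, p2, k3] as OpenCV has them; the pictures are not rectified), "position" and "attitude" of the camera in the world. Camera axes: x right, y down, z forward; pixel columns grow to the right and rows downward; lengths in mm; the calibration is good to about 2 mm. A picture is of the moment at which its call begins. There is no depth.
- hand_in(): hands the job in, once; it reports no verdict.
The state is a dict: "clock": time; "q": joint angles; "qd": joint speeds; "effort": joint torques, N m; "tcp_pos": TCP position; "tool_rot": TCP orientation; "force": force on the tool from outside, world axes, zero at the start; "moment": the same for the moment, N m; "width": finger opening in mm.
Only numpy, scipy, OpenCV 4.12 (cv2) and the standard library are available. Lean on these libraries where they do the work, as an engineer would, in place of code of your own. Each camera call takes 0.05 s, during which the arm holds its last target.

## Task

Get the tool holder ready for the shelf: slide the orange C-shaped clip sideways through its gap onto the narrow neck below the shank, fully home so that the ring lies flat on the round flange round the neck, and let go of it. Then take the blue cap out of its cradle, turn it mouth down and lower it (do not drop it) over the shank until its rim rests on the clip. Leave the collet nut, brass plug and collet where they are.

Things in the scene. Friction and masses are not known exactly. Their poses are not given: they have to be found in the camera images.
- neck_foot (a point): Foot of the holder's neck, on the vertical axis, at the top of the round flange (72 mm above the bench). The holder is fixed, nearly black: block 90 x 90 x 60 mm, on it a flange 84 mm across and 12 mm high, then the bright neck 20 mm across and 18 mm high, then the shank. A collet nose and short drill stick out 48 mm from one side of the block at 30 mm height. z is up; the yaw is that of the block (x towards the drill).
- shank_top (a point): Top of the holder's shank, on the same vertical axis, 74 mm above neck_foot. The shank is 35 mm across and reaches from 18 mm above neck_foot to here; its top 6 mm taper to 25 mm across. It is wider than the clip's hole, so the clip goes on only from the side.
- clip_centre (a point): Centre of the ring of the loose orange plastic clip (about 60 g), half-way up its 10 mm thickness. It lies flat on a 3 mm rubber mat. Its ring is an open C, 60 mm outside, hole 27 mm across; x points out through the gap, which is 24 mm wide at its narrowest, 6 mm from the centre, and flares outwards; z is up. On the other side (-x) a 10 mm wide, 10 mm thick arm runs out to 83 mm from the centre. The arm carries the upright grip. The neck has some 3.5 mm play in the hole.
- clip_grip (a point): Middle of the clip's upright grip block, 68 mm from the ring's centre along -x and 17 mm above clip_centre. The block is 28 mm long (along x), 12 mm thick (along y, to be pinched there) and stands from 10 to 33 mm above the clip's underside. Axes as clip_centre.
- cap_centre (a point): Centre of the loose blue plastic cap (about 80 g), half-way along and on its axis: a round tube 48 mm outside, 42 mm inside, 77 mm long, one end closed by a 5 mm bottom with a white spot on it, the other open. x runs along the axis towards the open mouth. It starts lying level in the cradle, its axis 55 mm above the bench, x pointing to the robot's left within about 30 degrees.
- cap_rim (a point): Centre of the cap's open mouth, 38.5 mm from cap_centre along x.
- cradle: Fixed grey cradle: base plate 84 (x) x 66 mm, 8 mm high, with two V-saddles 8 mm thick, 28 mm to either side of the middle along x, reaching about 35 mm to either side of the cap's axis in y and up to about 51 mm above the bench. Between the saddles the fingers have room. Origin under its middle on the bench; x along the cap.
- mat: Fixed black rubber mat 180 (x) x 140 x 3 mm under the clip. Origin at its centre on the bench.
- collet_nut: Bystander: loose dark steel ring nut 50 mm across, 22 mm high. Origin at the centre of its underside.
- brass_plug: Bystander: loose brass stepped plug 32 mm across, 32 mm high. Origin at the centre of its underside.
- collet: Bystander: loose bright steel cone-shaped collet 34 mm across at the top, 40 mm high. Origin at the centre of its underside.
Things that resemble listed ones, but are neither listed nor needed, are in the scene too. Of the things shaped like the part that bears cap_centre, the blue one is meant.

How it is judged (in metres and radians):
On the way, in this order (a step that is already met when the one before it is completed fails the run):
1. the clip's ring lies flat on the flange round the neck and is let go (horizontal distance between clip_centre and neck_foot below 0.007 m and z of clip_centre in the frame of neck_foot between 0.002 and 0.009 m and angle between clip_centre's own z axis and vertical below 0.12 rad and contact force between clip and the fingers below 0.1 N), for 0.2 s.
2. the cap, off its cradle, is mouth down (angle between cap_centre's own x axis and vertical above 2.9 rad and horizontal distance between cap_centre and cradle above 0.06 m), for 0.1 s.
At the end, for the whole second after the job is handed in: The clip lies level (within 0.12 rad) on the flange with its ring centre within 7 mm of the neck's axis; the cap stands mouth down over the shank (within 0.1 rad of upright), its mouth within 7 mm of the axis and resting on the clip (rim 7 to 14 mm above the flange). Both are released and at rest (all of step 1 and contact force between cap and the fingers below 0.1 N and horizontal distance between cap_rim and neck_foot below 0.007 m and angle between cap_centre's own x axis and vertical above 3.04 rad and z of cap_rim in the frame of neck_foot between 0.007 and 0.014 m and linear speed of each of cap, clip below 0.02 m/s); the robot touches nothing.
It fails at once if a bystander (collet nut) is moved more than 20 mm (distance of collet_nut from where it was at the start of the episode above 0.02 m).
It fails at once if a bystander (brass plug) is moved more than 20 mm (distance of brass_plug from where it was at the start of the episode above 0.02 m).
It fails at once if a bystander (collet) is moved more than 20 mm (distance of collet from where it was at the start of the episode above 0.02 m).
It fails at once if the cap is dropped: let go over the holder with its rim more than 12 mm above its seat (contact force between cap and the fingers below 0.1 N and horizontal distance between cap_rim and neck_foot below 0.03 m and z of cap_rim in the frame of neck_foot above 0.022 m).
It also fails if it takes over 59 s, if anything falls off the work surface, if the arm or the gripper's body presses on something with over 40 N, if the wrist force passes 120 N, or if a joint passes its speed limit or range.

## Working session

There is one attempt and no reset: what is moved stays moved. The work goes in short steps, Python scripts to look and compute and a tool call to move; the robot and the scene stay as the last step left them, time stands still between calls to the robot, and variables do not carry over. Pictures are saved under pics/ and viewed, and the job is handed in when it is done.

Besides the shell and the picture viewer there is one more tool, called by a JSON object that holds its "op" and its "data". apply_moves: Moves the arm, as the interface text tells. Its arguments: {"type":"object","properties":{"deltas":{"type":"array"},"gripper":{"type":"number"},"grip_force":{"type":"number"}},"required":["deltas"]}

```bash
mkdir -p pics && python3 - <<'E'
from plant import get_state, optics, bot
import cv2
s=get_state(); print(s); print(bot.grip_point_offset)
for n in ("scene","top","wrist"):
    c=optics.read_camera(n); cv2.imwrite(f"pics/{n}0.png",c["img"][:,:,::-1]); c.pop("img"); print(n,c)
E
```

```text
{'clock': 0.0, 'q': array([ 1.08720697e+00,  2.59356040e-01,  1.53608428e+00, -5.29338861e-06,
        1.34796613e+00, -2.02809267e-01]), 'qd': array([ 0.00059545, -0.00056752, -0.00062793,  0.00094106, -0.00121122,
       -0.00011247]), 'effort': array([-2.27430337e-04, -4.46008229e+01, -2.90574932e+01, -7.83217638e-05,
        1.14176775e-02, -4.93264693e-06]), 'tcp_pos': array([152.14704723, 527.99986067, 230.4671736 ]), 'tool_rot': array([ 1.39928692e-01,  9.90161168e-01, -8.54877748e-04, -3.02741987e-04]), 'force': array([ 0.14072376,  0.1211642 , -0.84885631]), 'moment': array([-0.0179385 ,  0.02808477, -0.03376148]), 'width': 85.68229928517822}
18.700000000000003
scene {'vertical_fov': 51.65032579691795, 'cx': 315.7532905168697, 'cy': 237.37839168261422, 'dist': array([0.01482214, 0.        , 0.        , 0.        , 0.        ]), 'position': array([1223.30654692, -474.2295544 ,  617.28695205]), 'attitude': array([ 0.79490322,  0.3712995 , -0.21105467, -0.43095415])}
top {'vertical_fov': 55.73509115351623, 'cx': 312.0930383026069, 'cy': 238.2398042330171, 'dist': array([0.03598505, 0.        , 0.        , 0.        , 0.        ]), 'position': array([ 483.95323112,   24.37763758, 1003.18347181]), 'attitude': array([-0.69825519,  0.71154592, -0.04648212,  0.06309917])}
wrist {'vertical_fov': 68.43745078496559, 'cx': 319.56398756553176, 'cy': 239.54558733791959, 'dist': array([-0.03292343,  0.        ,  0.        ,  0.        ,  0.        ]), 'position': array([ 84.09769925, 546.77958838, 374.23069941]), 'attitude': array([0.79130135, 0.5952454 , 0.08364384, 0.11193212])}
```

View pics/top0.png

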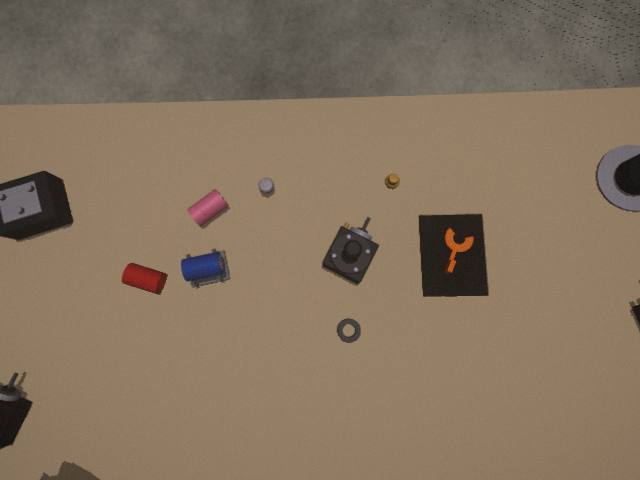

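View pics/scene0.png

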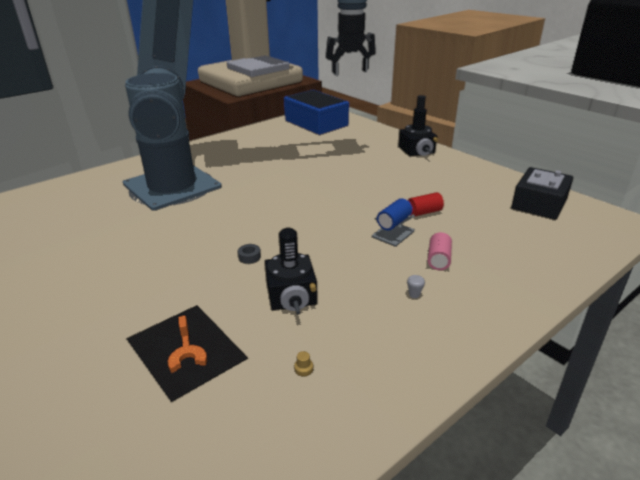

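View pics/wrist0.png

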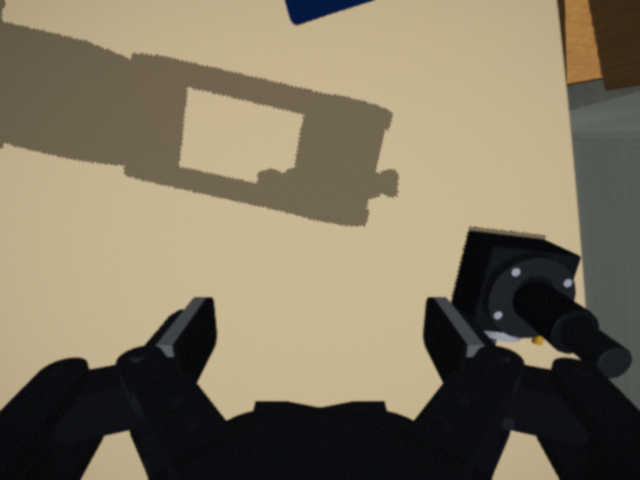

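```bash
python3 - <<'E'
import cv2, numpy as np
t=cv2.imread("pics/top0.png"); s=cv2.imread("pics/scene0.png")
def crop(im,x,y,w,h,k): return cv2.resize(im[y:y+h,x:x+w],None,fx=k,fy=k,interpolation=cv2.INTER_CUBIC)
a=crop(t,310,205,80,100,5); b=crop(t,415,205,80,100,5)
cv2.imwrite("pics/c1.png",np.hstack([a,b]))
cv2.imwrite("pics/c2.png",crop(t,110,180,130,110,6))
a=crop(s,250,220,80,100,5); b=crop(s,390,90,60,75,400/60*1.0)
b=cv2.resize(b,(400,500)); cv2.imwrite("pics/c3.png",np.hstack([a,b]))
cv2.imwrite("pics/c4.png",crop(s,120,300,130,100,6))
cv2.imwrite("pics/c5.png",crop(s,360,180,110,100,6))
E
```

```text
(no output)
```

View pics/c1.png

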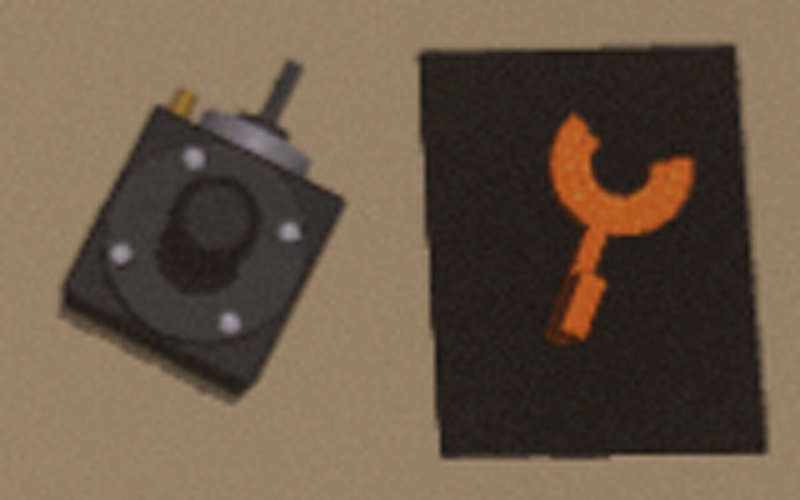

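View pics/c2.png

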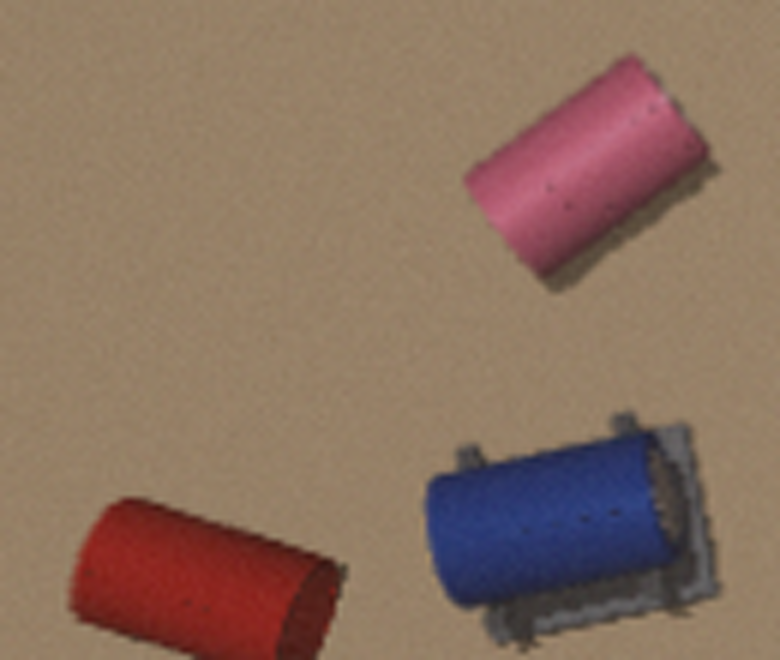

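View pics/c3.png

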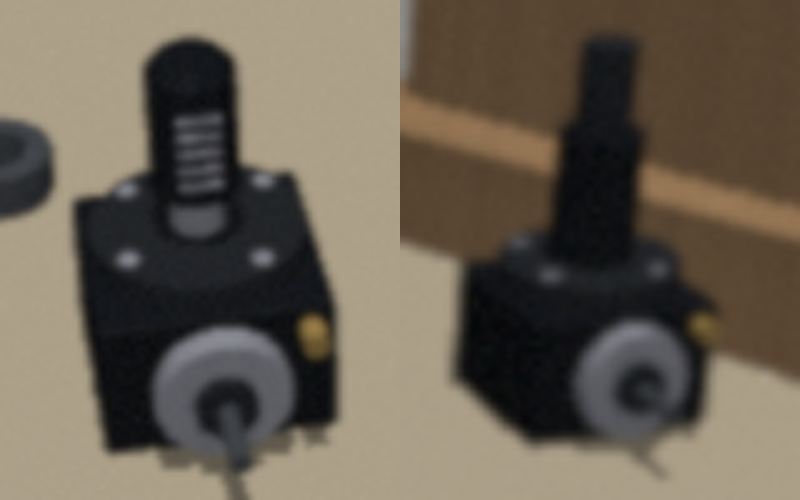

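View pics/c4.png

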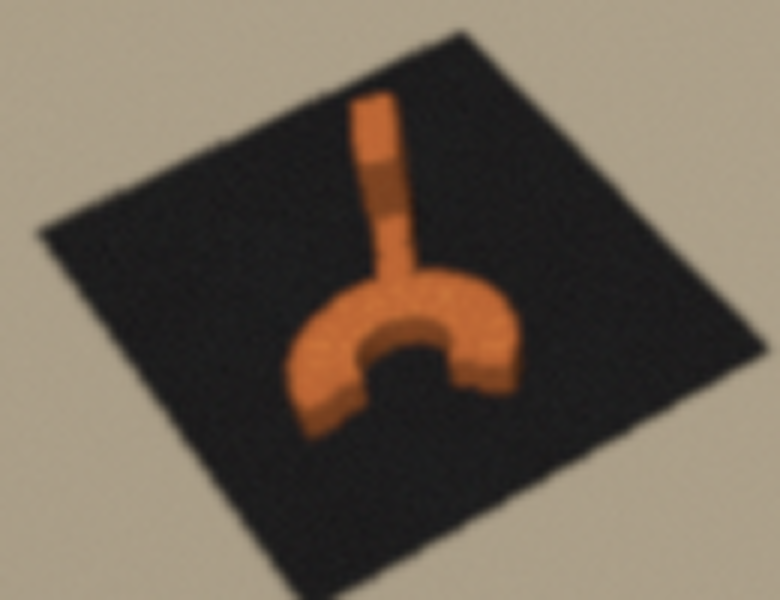

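View pics/c5.png

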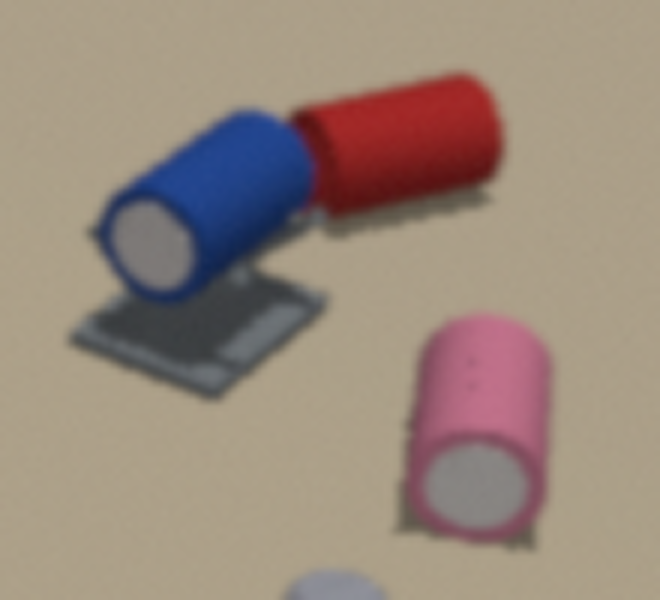

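```bash
cat > h.py <<'E'
import numpy as np, cv2
from scipy.spatial.transform import Rotation as R
from scipy.optimize import minimize, least_squares
from plant import get_state, optics, bot
def cam(n):
    c=optics.read_camera(n); c["K"]=Kof(c); return c
def Kof(c):
    f=240/np.tan(np.radians(c["vertical_fov"]/2)); return np.array([[f,0,c["cx"]],[0,f,c["cy"]],[0,0,1.]])
def proj(c,P):
    Rw=R.from_quat(c["attitude"]).as_matrix(); P=np.atleast_2d(P).astype(float)
    Pc=(P-c["position"])@Rw
    return cv2.projectPoints(Pc.reshape(-1,1,3),np.zeros(3),np.zeros(3),c["K"],np.array(c["dist"]))[0].reshape(-1,2)
def ray(c,uv):
    n=cv2.undistortPoints(np.array(uv,float).reshape(-1,1,2),c["K"],np.array(c["dist"])).reshape(-1,2)
    return np.c_[n,np.ones(len(n))]@R.from_quat(c["attitude"]).as_matrix().T
def atz(c,uv,z):
    d=ray(c,uv); return c["position"]+d*((z-c["position"][2])/d[:,2])[:,None]
def poly(m,c,P,S=8,hull=True):
    p=proj(c,P); 
    if hull: p=cv2.convexHull(p.astype(np.float32)).reshape(-1,2)
    cv2.fillPoly(m,[np.round(p*256).astype(np.int32)],255,cv2.LINE_AA,8)
def prism(xy,z0,z1): xy=np.array(xy,float); return np.r_[np.c_[xy,np.full(len(xy),z0)],np.c_[xy,np.full(len(xy),z1)]]
def clip_parts():
    # ring sectors from gap
    a0=np.arcsin(12/30*1.25)  # outer gap half angle approx, flared
    parts=[]
    th=np.linspace(a0,2*np.pi-a0,40); ti=np.linspace(np.arctan2(12,6.2),2*np.pi-np.arctan2(12,6.2),40)
    for i in range(39):
        parts.append(prism([(30*np.cos(th[i]),30*np.sin(th[i])),(30*np.cos(th[i+1]),30*np.sin(th[i+1])),(13.5*np.cos(ti[i+1]),13.5*np.sin(ti[i+1])),(13.5*np.cos(ti[i]),13.5*np.sin(ti[i]))],-5,5))
    parts.append(prism([(-27,-5),(-27,5),(-83,5),(-83,-5)],-5,5))
    parts.append(prism([(-54,-6),(-54,6),(-82,6),(-82,-6)],5,28))
    return parts
def cyl(L,r):
    t=np.linspace(0,2*np.pi,48); return np.r_[np.c_[np.full(48,-L/2),r*np.cos(t),r*np.sin(t)],np.c_[np.full(48,L/2),r*np.cos(t),r*np.sin(t)]]
def place(P,x,y,z,yaw): return P@R.from_euler('z',yaw).as_matrix().T+[x,y,z]
def fitmask(cms,masks,parts,z,x0):
    def cost(v):
        e=0
        for c,m in zip(cms,masks):
            r=np.zeros(m.shape,np.uint8)
            for p in parts: poly(r,c,place(p,v[0],v[1],z,v[2]/50))
            e+=np.abs(cv2.GaussianBlur(r,(0,0),1).astype(float)-m).sum()/255
        return e
    x=np.array(x0,float)
    for k in (10,3):
        r=minimize(cost,x,method='Nelder-Mead',options=dict(initial_simplex=np.vstack([x]+[x+k*np.eye(3)[i] for i in range(3)]),xatol=.02,fatol=.1)); x=r.x
    return r.x,r.fun
def orange(im):
    h=cv2.cvtColor(im,cv2.COLOR_RGB2HSV); return cv2.inRange(h,(4,150,60),(14,255,255))
def blue(im):
    h=cv2.cvtColor(im,cv2.COLOR_RGB2HSV); return cv2.inRange(h,(108,140,50),(125,255,255))
def window(m,x0,y0,x1,y1):
    o=np.zeros_like(m); o[y0:y1,x0:x1]=m[y0:y1,x0:x1]; return o
E
python3 - <<'E'
from h import *
T=cam("top"); S=cam("scene")
mt=window(orange(T["img"]),415,205,495,305); ms=window(orange(S["img"]),120,300,250,400)
print((mt>0).sum(),(ms>0).sum())
c0=atz(T,[(459,241)],8)[0]; print("clip guess",c0)
for cms,ms_ in (([T,S],[mt,ms]),([T],[mt]),([S],[ms])):
    v,f=fitmask(cms,ms_,clip_parts(),8,[c0[0],c0[1],-0.3*50]); print("clip",v[:2],v[2]/50,f)
bt=window(blue(T["img"]),170,235,235,300); bs=window(blue(S["img"]),360,190,425,240)
# spot counts as cap in scene
k=cv2.morphologyEx(bs,cv2.MORPH_CLOSE,np.ones((3,3),np.uint8)); 
cs,_=cv2.findContours(k,0,2); hb=cv2.convexHull(max(cs,key=cv2.contourArea)); bs=np.zeros_like(bs); cv2.fillPoly(bs,[hb],255)
cs,_=cv2.findContours(bt,0,2); hb=cv2.convexHull(max(cs,key=cv2.contourArea)); bt=np.zeros_like(bt); cv2.fillPoly(bt,[hb],255)
print((bt>0).sum(),(bs>0).sum())
c0=atz(T,[(204,266)],55)[0]
for cms,ms_ in (([T,S],[bt,bs]),([T],[bt]),([S],[bs])):
    v,f=fitmask(cms,ms_,[cyl(77,24)],55,[c0[0],c0[1],1.5*50]); print("cap",v[:2],v[2]/50,f)
# holder
print("fl top",atz(T,[(351.25,252.7)],73),"scene",atz(S,[(287.8,264.0)],73))
for n,uv in dict(nut=(349,330),plug=(392,181),coll=(266,187)).items(): print(n,atz(T,[uv],20))
E
```

```text
547 892
clip guess [ 627.00852182 -275.37875242    8.        ]
clip [ 632.80330785 -275.41749943] -0.39493139956403894 464.2392156862745
clip [ 633.97630683 -274.98517197] -0.4053074017455387 226.65490196078431
clip [ 632.58158447 -275.78280887] -0.3981799608871041 227.52941176470588
665 611
cap [578.01558622 281.1570682 ] 1.919065036377404 533.3960784313725
cap [578.35683742 279.83669934] 1.5515405478562514 340.2823529411765
cap [577.64938076 279.5929156 ] 1.9662025710526299 184.49411764705883
fl top [[597.83538875 -35.07125062  73.        ]] scene [[599.15706229 -39.81181993  73.        ]]
nut [[439.63199647 -28.60750537  20.        ]]
plug [[ 763.03402916 -133.59897995   20.        ]]
coll [[756.05783289 147.37304976  20.        ]]
```

```bash
python3 - <<'E'
from h import *
T=cam("top"); S=cam("scene")
def ov(c,objs,x,y,w,h,k):
    im=cv2.resize(c["img"][y:y+h,x:x+w,::-1],None,fx=k,fy=k,interpolation=cv2.INTER_CUBIC)
    for parts,v,z in objs:
        for p in parts:
            q=proj(c,place(p,v[0],v[1],z,v[2])); q=cv2.convexHull(q.astype(np.float32)).reshape(-1,2)
            q=((q-[x,y]+.5)*k-.5); cv2.polylines(im,[np.round(q*16).astype(np.int32)],True,(255,255,0),1,cv2.LINE_AA,4)
    return im
cl=clip_parts(); 
a=ov(T,[(cl,(633,-275.4,-.395),8)],430,215,60,70,6); b=ov(S,[(cl,(633,-275.4,-.395),8)],150,305,60,70,6)
cv2.imwrite("pics/o1.png",np.hstack([a,b]))
v=(578,281,1.75)
a=ov(T,[([cyl(77,24)],v,55)],170,235,65,60,6); b=ov(S,[([cyl(77,24)],v,55)],365,190,65,60,6)
cv2.imwrite("pics/o2.png",np.hstack([a,b]))
E
```

```text
(no output)
```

View pics/o1.png

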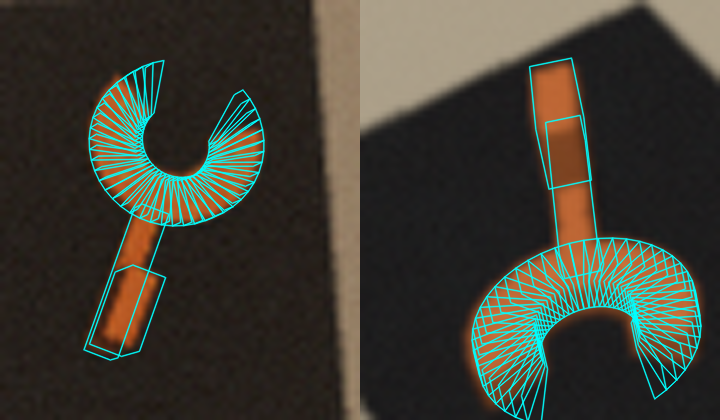

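View pics/o2.png

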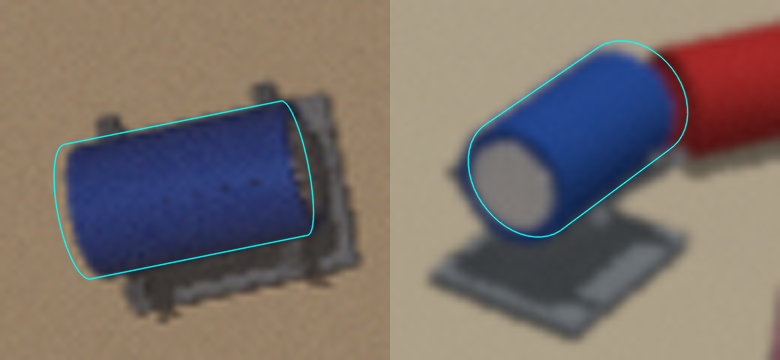

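{"op": "apply_moves", "data": {"deltas": [[0.5,-0.92,0,0,0,-0.93],[0.5,-0.92,0,0,0,-0.93],[0.5,-0.92,0,0,0,-0.93],[0.5,-0.92,0,0,0,-0.93],[0.5,-0.92,0,0,0,-0.93]]}}

```text
clock: 0.77
tcp_pos: [213.4, 416.4, 231.4]
tool_rot: [0.368, 0.93, -0.0, 0.0]
force: [0.4, 0.8, 0.4]
width: 85.3
```

{"op": "apply_moves", "data": {"deltas": [[0.5,-0.92,0,0,0,-0.93],[0.5,-0.92,0,0,0,-0.93],[0.5,-0.92,0,0,0,-0.93],[0.5,-0.92,0,0,0,-0.93],[0.5,-0.92,0,0,0,-0.93]]}}

```text
clock: 1.18
tcp_pos: [274.6, 305.3, 231.7]
tool_rot: [0.574, 0.819, 0.0, 0.0]
force: [-0.4, 0.4, 0.0]
width: 85.2
```

{"op": "apply_moves", "data": {"deltas": [[0.5,-0.92,0,0,0,-0.93],[0.5,-0.92,0,0,0,-0.93],[0.5,-0.92,0,0,0,-0.93],[0.5,-0.92,0,0,0,-0.93],[0.5,-0.92,0,0,0,-0.93]]}}

```text
clock: 1.6
tcp_pos: [335.8, 194.6, 231.8]
tool_rot: [0.748, 0.664, 0.001, 0.0]
force: [0.5, -0.3, -0.5]
width: 85.2
```

{"op": "apply_moves", "data": {"deltas": [[0.5,-0.92,0,0,0,-0.93],[0.5,-0.92,0,0,0,-0.93],[0.5,-0.92,0,0,0,-0.93],[0.5,-0.92,0,0,0,-0.93],[0.5,-0.92,0,0,0,-0.93]]}}

```text
clock: 2.02
tcp_pos: [396.8, 84.7, 231.8]
tool_rot: [0.88, 0.475, 0.001, -0.0]
force: [-1.2, 0.2, -0.0]
width: 85.2
```

{"op": "apply_moves", "data": {"deltas": [[0.5,-0.92,0,0,0,-0.93],[0.5,-0.92,0,0,0,-0.93],[0.5,-0.92,0,0,0,-0.93],[0.5,-0.92,0,0,0,-0.93],[0.5,-0.92,0,0,0,-0.93]]}}

```text
clock: 2.43
tcp_pos: [457.6, -24.3, 231.4]
tool_rot: [0.965, 0.262, 0.001, -0.001]
force: [0.0, 0.4, 0.3]
width: 85.3
```

{"op": "apply_moves", "data": {"deltas": [[0.5,-0.92,0,0,0,-0.93],[0.5,-0.92,0,0,0,-0.93],[0.5,-0.92,0,0,0,-0.93],[0.5,-0.92,0,0,0,-0.93],[0.5,-0.92,0,0,0,-0.93]]}}

```text
clock: 2.85
tcp_pos: [518.3, -132.7, 230.6]
tool_rot: [0.999, 0.036, 0.0, -0.002]
force: [-0.1, 0.4, 0.1]
width: 85.2
```

{"op": "apply_moves", "data": {"deltas": [[0.43,-0.97,0,0,0,-0.93],[0.43,-0.97,0,0,0,-0.93],[0.43,-0.97,-0.2,0,0,-0.93],[0.43,-0.97,-0.4,0,0,-0.93],[0.43,-0.97,-0.6,0,0,-0.93],[0.43,-0.97,-0.6,0,0,-0.93],[0.43,-0.97,-0.6,0,0,-0.93]]}}

```text
clock: 3.43
tcp_pos: [569.3, -245.0, 157.7]
tool_rot: [0.982, -0.191, -0.001, -0.003]
force: [-0.5, 0.3, 0.9]
width: 85.4
```

```bash
python3 - <<'E'
from h import *
s=get_state(); print(s["tcp_pos"],s["tool_rot"],s["q"])
W=cam("wrist"); cv2.imwrite("pics/w1.png",W["img"][:,:,::-1])
m=orange(W["img"]); print((m>0).sum()); cv2.imwrite("pics/w1m.png",m)
print(W["position"], R.from_quat(W["attitude"]).as_matrix()[:,2])
E
```

```text
[ 569.31853486 -245.03613757  157.68972372] [ 0.98161152 -0.19086648 -0.00129767 -0.00267066] [-0.58844805  0.43880492  1.45841057  0.00413767  1.24883615  1.36512154]
1226
[ 634.22393444 -273.19426828  301.07607838] [-0.25850618  0.11023628 -0.95969918]
```

View pics/w1.png

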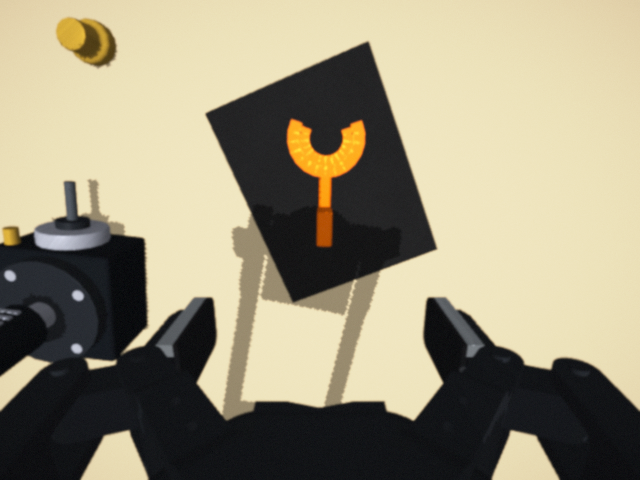

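```bash
sed -i 's|a0=np.arcsin.*|a0=np.radians(59)|' h.py && cat >> h.py <<'E'
def ov(c,objs,x,y,w,h,k,pts=()):
    im=cv2.resize(c["img"][y:y+h,x:x+w,::-1],None,fx=k,fy=k,interpolation=cv2.INTER_CUBIC)
    for parts,v,z in objs:
        for p in parts:
            q=proj(c,place(p,v[0],v[1],z,v[2])); q=cv2.convexHull(q.astype(np.float32)).reshape(-1,2)
            q=((q-[x,y]+.5)*k-.5); cv2.polylines(im,[np.round(q*16).astype(np.int32)],True,(255,255,0),1,cv2.LINE_AA,4)
    for p in pts:
        q=(proj(c,p)[0]-[x,y]+.5)*k-.5; cv2.circle(im,tuple(int(a) for a in q),3,(0,255,0),-1)
    return im
E
python3 - <<'E'
from h import *
T=cam("top"); S=cam("scene"); W=cam("wrist")
def orange(im):
    h=cv2.cvtColor(im,cv2.COLOR_RGB2HSV); return cv2.inRange(h,(3,150,60),(25,255,255))
mw=window(orange(W["img"]),270,100,390,260)
mt=window(orange(T["img"]),415,205,495,305); ms=window(orange(S["img"]),120,300,250,400)
print([(m>0).sum() for m in (mw,mt,ms)])
for cms,ms_ in (([W],[mw]),([T],[mt]),([S],[ms])):
    v,f=fitmask(cms,ms_,clip_parts(),8,[633,-275,-0.4*50]); v[2]/=50; print("clip",v[:2],v[2],f)
    if cms[0] is W: cv2.imwrite("pics/o3.png",ov(W,[(clip_parts(),v,8)],260,90,130,170,5)[:600*2][:850]); 
    print("grip",v[:2]-68*np.array([np.cos(v[2]),np.sin(v[2])]))
E
```

```text
[np.int64(3846), np.int64(196), np.int64(885)]
clip [ 631.63817238 -275.51169913] -0.3999390153070238 432.51372549019607
grip [ 569.00441001 -249.03507151]
clip [ 634.01145823 -274.82412618] -0.4023992435877438 472.4
grip [ 571.44302389 -248.19348548]
clip [ 633.60563308 -276.29057978] -0.40113424823029903 159.6
grip [ 571.00356117 -249.73910915]
```

View pics/o3.png

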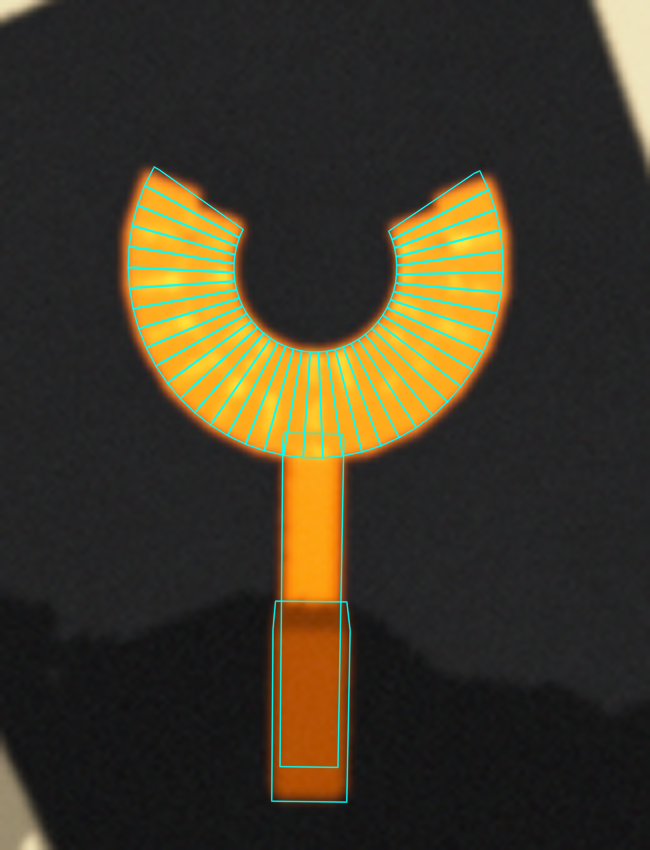

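{"op": "apply_moves", "data": {"deltas": [[0.006,-0.033,-0.3,0,0,-0.03],[0.006,-0.033,-0.6,0,0,-0.03],[0.006,-0.033,-0.92,0,0,-0.03],[0.006,-0.033,-0.92,0,0,-0.03],[0.006,-0.033,-0.92,0,0,-0.03]]}}

```text
clock: 4.05
tcp_pos: [571.1, -251.0, 50.5]
tool_rot: [0.98, -0.2, 0.001, -0.001]
force: [1.3, -0.2, 1.3]
width: 85.7
```

```bash
python3 - <<'E'
from h import *
s=get_state(); print(s["tcp_pos"],R.from_quat(s["tool_rot"]).as_matrix())
W=cam("wrist"); cv2.imwrite("pics/w2.png",W["img"][:,:,::-1])
E
```

```text
[ 571.0724842  -251.04308527   50.51645946] [[ 0.91987883 -0.3921944   0.00254855]
 [-0.39220009 -0.91987695  0.00234189]
 [ 0.00142588 -0.0031538  -0.99999401]]
```

View pics/w2.png

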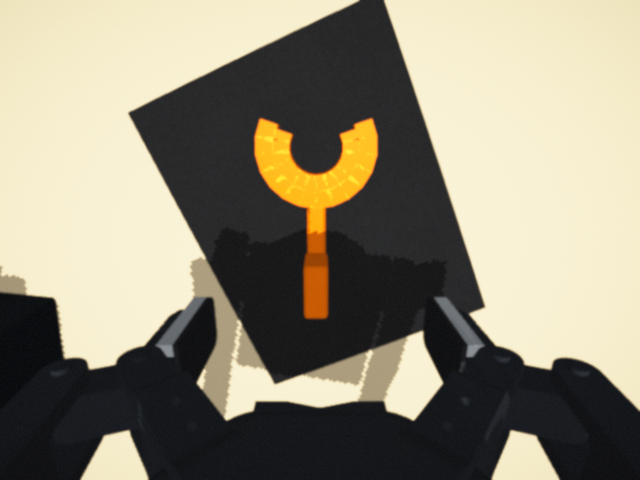

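{"op": "apply_moves", "data": {"deltas": [[-0.01,0.015,-0.2,0,0,0],[-0.01,0.015,-0.34,0,0,0],[-0.01,0.015,-0.34,0,0,0],[-0.01,0.015,-0.34,0,0,0]]}}

```text
clock: 4.43
tcp_pos: [572.8, -251.1, 14.3]
tool_rot: [0.98, -0.2, 0.005, 0.0]
force: [-0.1, -0.6, 0.3]
width: 85.7
```

{"op": "apply_moves", "data": {"deltas": [[0,0,0,0,0,0],[0,0,0,0,0,0],[0,0,0,0,0,0],[0,0,0,0,0,0],[0,0,0,0,0,0],[0,0,0,0,0,0],[0,0,0,0,0,0],[0,0,0,0,0,0]], "gripper": 1, "grip_force": 50}}

```text
clock: 5.1
tcp_pos: [573.0, -251.2, 14.7]
tool_rot: [0.98, -0.2, 0.005, 0.0]
force: [0.1, 0.5, 3.6]
width: 11.1
```

{"op": "apply_moves", "data": {"deltas": [[0,0,0.15,0,0,0],[0,0,0.4,0,0,0],[0,0,0.7,0,0,0],[0,0,0.95,0,0,0],[0,0,0.95,0,0,0],[0,0,0.95,0,0,0]]}}

```text
clock: 5.6
tcp_pos: [574.1, -252.0, 130.8]
tool_rot: [0.98, -0.2, 0.007, 0.001]
force: [0.0, 0.4, -0.4]
width: 11.1
```

```bash
python3 - <<'E'
from h import *
s=get_state(); print(s["tcp_pos"],s["q"],R.from_quat(s["tool_rot"]).as_matrix(),s["force"])
W=cam("wrist"); cv2.imwrite("pics/w3.png",W["img"][:,:,::-1])
S=cam("scene"); cv2.imwrite("pics/s3.png",cv2.resize(S["img"][200:420,100:360,::-1],None,fx=3,fy=2.7))
E
```

```text
[ 574.07221057 -251.9672469   130.76047739] [-0.5932025   0.46432214  1.48838694  0.00366374  1.17545572  1.37897937] [[ 9.19887214e-01 -3.91966646e-01  1.30254669e-02]
 [-3.91939191e-01 -9.19979099e-01 -4.70400872e-03]
 [ 1.38269718e-02 -7.78033477e-04 -9.99904100e-01]] [ 0.02627828  0.35919824 -0.37729609]
```

View pics/w3.png

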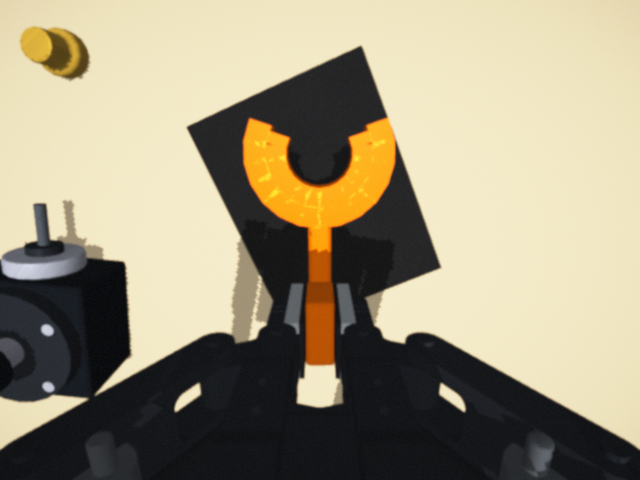

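View pics/s3.png

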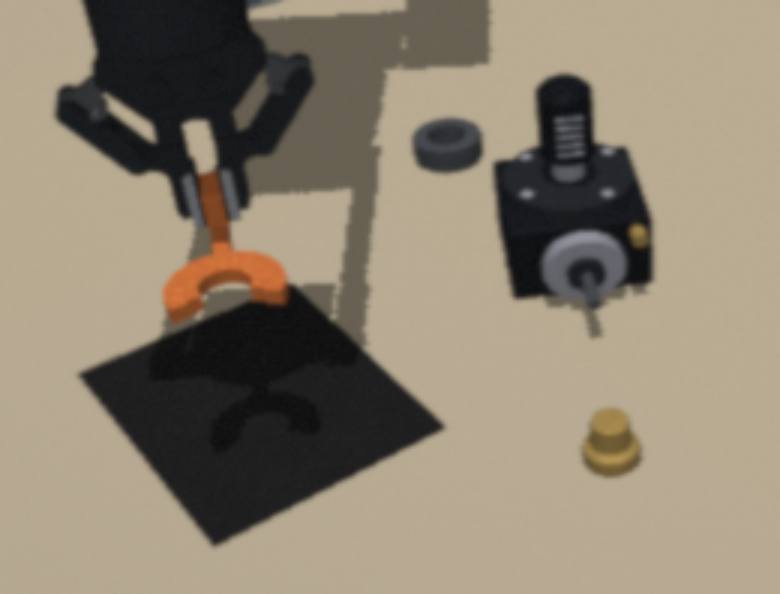

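{"op": "apply_moves", "data": {"deltas": [[-0.2,0.3,0,-0.6,0,0],[-0.4,0.6,0,-0.6,0,0],[-0.45,0.85,0,-0.6,0,0],[-0.45,0.85,0,-0.6,0,0]]}}

```text
clock: 6.03
tcp_pos: [512.9, -139.2, 123.5]
tool_rot: [0.97, -0.193, 0.029, 0.146]
force: [-0.9, 0.9, -1.1]
width: 10.9
```

```bash
python3 - <<'E'
from h import *
np.set_printoptions(precision=4,suppress=True)
s=get_state(); print(s["tcp_pos"],s["q"],s["tool_rot"])
E
```

```text
[ 512.8582 -139.2382  123.468 ] [-0.286   0.3141  1.7886 -0.3457  0.98    1.8631] [ 0.9699 -0.193   0.0294  0.1455]
```

```bash
cat > kin.py <<'E'
from h import *
D=[([1.08720697,.259356,1.53608428,0,1.34796613,-.202809],[152.147,527.99986,230.467],[1.39928692e-01,9.90161168e-01,-8.54877748e-04,-3.02741987e-04]),
([-0.58844805,0.43880492,1.45841057,0.00413767,1.24883615,1.36512154],[569.31853486,-245.03613757,157.68972372],[0.98161152,-0.19086648,-0.00129767,-0.00267066]),
([-0.5932025,0.46432214,1.48838694,0.00366374,1.17545572,1.37897937],[574.07,-251.967,130.76],None),
([-0.286,.3141,1.7886,-.3457,.98,1.8631],[512.8582,-139.2382,123.468],[.9699,-.193,.0294,.1455])]
def fkR(q,s3=1,s5=-1,c=0):
    return R.from_euler('z',q[0])*R.from_euler('y',q[1]+q[2])*R.from_euler('z',s3*q[3])*R.from_euler('y',q[4])*R.from_euler('z',s5*q[5]+c)
def fkP(q,p,s3=1):
    a0,b0,d0,L1,L2,a2,L3=p
    v=R.from_euler('z',s3*q[3]).apply(R.from_euler('y',q[4]).apply([0,0,L3]))+[a2,0,L2]
    v=R.from_euler('y',q[2]).apply(v)+[0,0,L1]
    v=R.from_euler('y',q[1]).apply(v)+[a0,b0,d0]
    return R.from_euler('z',q[0]).apply(v)
E
python3 - <<'E'
from kin import *
for s3 in(1,-1):
  for s5 in (1,-1):
    for c in (0,np.pi/2,np.pi,-np.pi/2):
      e=[ (fkR(q,s3,s5,c).inv()*R.from_quat(o)).magnitude() for q,p,o in D if o is not None]
      if max(e[:2])<.1 or max(e)<.3: print(s3,s5,c,e)
for s3 in (1,-1):
  r=least_squares(lambda p:np.concatenate([fkP(q,p,s3)-np.array(P) for q,P,o in D]),[0,111,180,400,400,0,250]); print(s3,r.x,r.fun)
E
```

```text
1 1 1.5707963267948966 [5.3597903766213916e-06, 1.5777396524145404e-08, 0.0001270880188008146]
-1 1 1.5707963267948966 [5.3597903766213916e-06, 0.008275331575344099, 0.691408394163211]
1 [-4.41463879e-02  1.10798713e+02  2.21781761e+02  5.34393984e+02
  4.25949451e+02  6.02055221e+01  3.54256853e+02] [ 0.00012114  0.00130089  0.00289072 -0.00216286  0.00016133 -0.00162369
 -0.0002663   0.00010147 -0.0035419   0.0010979   0.00033745  0.00227486]
-1 [ 148.54890942  110.03049515 -605.78146036  461.13422249  251.76139424
  -95.03834586 -343.04659117] [ -1.25378672  -4.03849246 -10.92251207   4.00931663  -3.65319541
   6.30761635   1.73960734  -2.14514829  13.14469358  -3.01627097
   3.37523377  -8.52979787]
```

```bash
cat >> kin.py <<'E'
PK=np.array([0,110.8,221.78,534.39,425.95,60.2,354.26])
PK=least_squares(lambda p:np.concatenate([fkP(q,p,1)-np.array(P) for q,P,o in D]),[0,111,220,534,426,60,354]).x
LO=np.array([-3.14,-.91,.19,-1.22,.22,-3.12]); HI=np.array([3.14,2.08,2.58,4.36,2.71,3.12])
def FK(q): return fkP(q,PK,1), fkR(q,1,1,np.pi/2)
def ik(P,Ro,q0):
    def f(q):
        p,r=FK(q); return np.r_[(p-P)/100,(Ro.inv()*r).as_rotvec()]
    r=least_squares(f,np.clip(q0,LO+.01,HI-.01),bounds=(LO,HI),xtol=1e-10,ftol=1e-12,max_nfev=60)
    return r.x,np.abs(r.fun).max()
def ikm(P,Ro,seeds):
    best=None
    for s in seeds:
        q,e=ik(P,Ro,s)
        if best is None or e<best[1]: best=(q,e)
        if e<1e-3: break
    return best
def capTool(c,u,beta,flip):
    t=-np.cos(beta)*u+np.sin(beta)*c; y=np.cross(u,c)*flip; x=np.cross(y,t)
    return R.from_matrix(np.c_[x,y,t])
GP=18.7
E
python3 - <<'E'
from kin import *
H=np.array([598.5,-37,72.])
z=np.array([0,0,1.])
seeds=[[a,.4,1.5,r,1.3,w] for a in (0,-.5,.5) for r in (0,-1,1.5,3.1,4) for w in (0,1.6,-1.6)]
for flip in (1,-1):
  for beta in (0,.35,.7):
    out=[]
    for al in np.radians(np.arange(-180,180,30)):
      mh=np.array([np.cos(al),np.sin(al),0]); Ro=capTool(-z,-mh,beta,flip)
      ok=[]
      for h in (121,200):
        g=H*[1,1,0]+[0,0,h+0+ (0)]; P=g+Ro.as_matrix()[:,2]*GP
        q,e=ikm(P,Ro,seeds); ok.append(q.round(2).tolist() if e<1e-3 else None)
      if all(ok): out.append((round(np.degrees(al)),ok))
    print(flip,beta); [print("  ",o) for o in out]
E
```

```text
1 0
   (-150, [[0.02, 1.35, 0.61, -0.96, 2.52, -2.43], [0.02, 1.25, 0.64, -1.05, 2.55, -2.54]])
   (-120, [[0.18, 1.18, 1.03, -1.1, 2.12, -2.37], [0.18, 1.07, 1.05, -1.15, 2.15, -2.46]])
   (-30, [[0.06, 0.94, 2.33, 3.73, 1.68, -1.5], [0.06, 0.7, 2.37, 3.73, 1.51, -1.61]])
   (0, [[-0.57, 1.04, 2.5, 2.53, 1.9, -1.79], [-0.57, 0.75, 2.54, 2.57, 1.7, -1.65]])
   (30, [[-0.89, 0.92, 2.25, 1.73, 1.58, -1.6], [-0.89, 0.7, 2.28, 1.72, 1.55, -1.41]])
   (60, [[-0.86, 0.93, 1.83, 1.26, 1.69, -1.21], [-0.86, 0.78, 1.86, 1.28, 1.73, -1.09]])
   (90, [[-0.71, 1.06, 1.38, 0.99, 2.01, -1.0], [-0.71, 0.94, 1.4, 1.03, 2.06, -0.9]])
   (120, [[-0.54, 1.22, 0.93, 0.8, 2.39, -0.93], [-0.54, 1.12, 0.95, 0.86, 2.45, -0.84]])
1 0.35
   (-180, [[-0.16, 1.25, 0.55, -0.27, 2.54, -1.85], [-0.16, 1.17, 0.52, -0.32, 2.64, -1.91]])
   (-150, [[0.01, 1.16, 0.74, -0.66, 2.29, -2.23], [0.01, 1.08, 0.72, -0.72, 2.37, -2.33]])
   (-120, [[0.16, 1.01, 1.11, -0.88, 1.91, -2.35], [0.16, 0.91, 1.09, -0.91, 1.98, -2.44]])
   (-90, [[0.27, 0.83, 1.53, -1.14, 1.5, -2.32], [0.27, 0.72, 1.51, -1.13, 1.56, -2.44]])
   (-30, [
[... 3375 characters left out ...]
0.94]])
   (-120, [[0.1, 0.82, 1.23, -0.67, 1.67, 0.76], [0.1, 0.74, 1.17, -0.69, 1.78, 0.68]])
   (-90, [[0.18, 0.66, 1.57, -0.9, 1.28, 0.62], [0.18, 0.56, 1.51, -0.87, 1.38, 0.5]])
   (0, [[-0.44, 0.3, 2.3, 2.25, 0.43, 2.13], [-0.44, 0.11, 2.22, 1.6, 0.33, 2.82]])
   (30, [[-0.69, 0.38, 2.14, 1.36, 0.82, 2.41], [-0.69, 0.22, 2.07, 1.17, 0.89, 2.69]])
   (60, [[-0.71, 0.53, 1.84, 0.94, 1.2, 2.4], [-0.71, 0.41, 1.78, 0.89, 1.31, 2.55]])
   (90, [[-0.62, 0.7, 1.49, 0.67, 1.57, 2.3], [-0.62, 0.6, 1.43, 0.67, 1.68, 2.39]])
   (120, [[-0.49, 0.86, 1.15, 0.44, 1.89, 2.1], [-0.49, 0.78, 1.1, 0.47, 2.01, 2.16]])
   (150, [[-0.33, 0.97, 0.9, 0.17, 2.12, 1.79], [-0.33, 0.91, 0.84, 0.19, 2.25, 1.81]])
```

```bash
cat >> kin.py <<'E'
def delta(P,Ro,s=None):
    s=s or get_state(); d=(np.array(P)-s["tcp_pos"])/120
    w=(Ro*R.from_quat(s["tool_rot"]).inv()).as_rotvec()/.5
    return np.r_[d,w].round(3)
RG=R.from_quat([.98,-.2,.005,0.0])
E
python3 - <<'E'
from kin import *
print(delta([478.8,-87.6,105],R.from_euler('z',.8)*RG))
E
```

```text
[-0.284  0.43  -0.154  0.568  0.217  1.572]
```

{"op": "apply_moves", "data": {"deltas": [[-0.07,0.1,0.1,0.14,0.05,0.25],[-0.14,0.2,0.1,0.28,0.1,0.5],[-0.2,0.3,0.0,0.35,0.13,0.78],[-0.25,0.4,0.0,0.42,0.16,1.0],[-0.25,0.4,0.0,0.42,0.16,1.0]]}}

```text
clock: 6.45
tcp_pos: [479.8, -88.9, 121.1]
tool_rot: [0.998, 0.06, 0.003, 0.037]
force: [-0.1, -0.4, 0.1]
width: 11.0
```

```bash
python3 - <<'E'
from kin import *
print(delta([478.8,-87.6,105],R.from_euler('z',.8)*RG))
E
```

```text
[-0.009  0.011 -0.134  0.152  0.024  0.555]
```

{"op": "apply_moves", "data": {"deltas": [[-0.009,0.011,-0.07,0.1,0.02,0.3],[-0.009,0.011,-0.134,0.15,0.024,0.555],[-0.009,0.011,-0.134,0.15,0.024,0.555],[-0.009,0.011,-0.134,0.15,0.024,0.555],[-0.009,0.011,-0.134,0.15,0.024,0.555]]}}

```text
clock: 6.87
tcp_pos: [478.0, -87.6, 103.7]
tool_rot: [0.981, 0.196, 0.003, -0.002]
force: [-0.1, 0.6, -0.1]
width: 10.9
```

```bash
python3 - <<'E'
from kin import *
s=get_state(); print(s["tcp_pos"],delta([478.8,-87.6,105],R.from_euler('z',.8)*RG))
W=cam("wrist"); cv2.imwrite("pics/w4.png",W["img"][:,:,::-1])
T=cam("top"); a=ov(T,[],310,205,90,100,5); S=cam("scene"); b=ov(S,[],220,205,110,122,4.1); cv2.imwrite("pics/ts4.png",np.hstack([a[:500],b[:500]])[:, :900])
cv2.imwrite("pics/t4.png",ov(T,[],310,200,100,100,6)); cv2.imwrite("pics/s4.png",ov(S,[],220,210,110,100,6))
E
```

```text
[478.03752075 -87.64780593 103.73742938] [ 0.006  0.     0.011 -0.    -0.005  0.005]
```

View pics/w4.png

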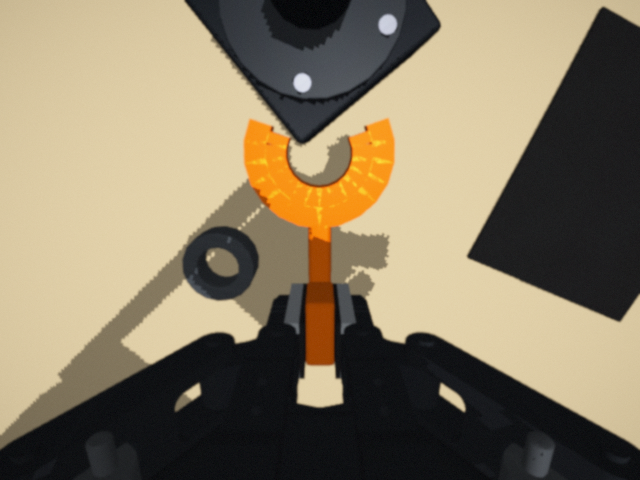

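View pics/t4.png

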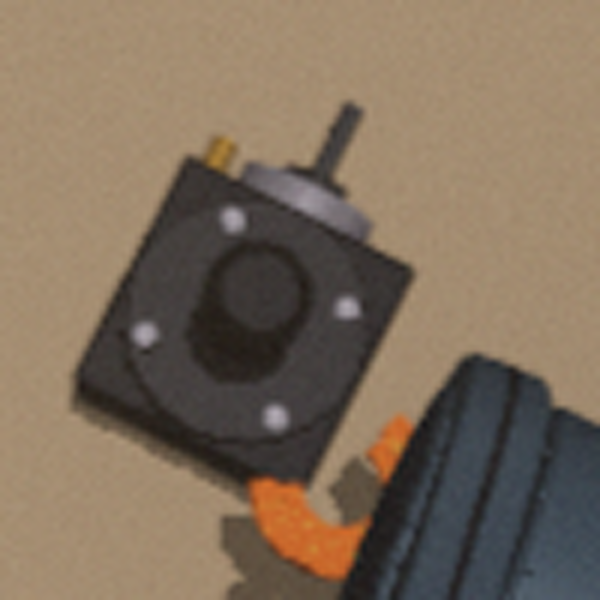

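View pics/s4.png

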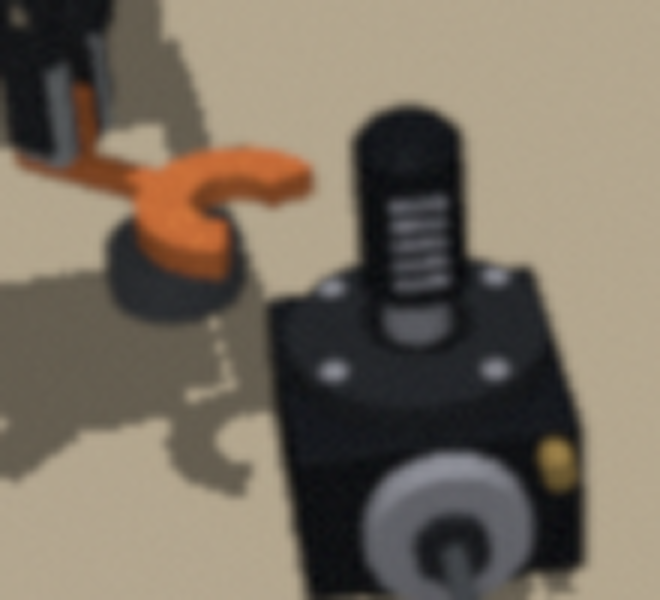

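```bash
python3 - <<'E'
from kin import *
T=cam("top");S=cam("scene");W=cam("wrist")
bt=(np.array([(233,219),(346,308),(276,417),(145,333)])+.5)/6-.5+[310,200]
bs=(np.array([(332,288),(495,276),(495,370),(333,371)])+.5)/6-.5+[220,210]
for n,c,b in(("T",T,bt),("S",S,bs)):
    for z in (72,74):
        print(n,z,atz(c,b,z).round(1).tolist(),atz(c,b,z).mean(0).round(1))
# shank top centre by reading: top crop (262,287); scene: top ellipse centre
print("shank top via T",atz(T,[((262.5)/6-.5+310,(287.5)/6-.5+200)],146), "neck via S",atz(S,[(418.5/6-.5+220,340/6-.5+210)],72))
print("shank S",atz(S,[(408.5/6-.5+220,(128)/6-.5+210)],146))
cv2.imwrite("pics/s4b.png",cv2.resize(S["img"][222:280,262:320,::-1],None,fx=10,fy=10,interpolation=cv2.INTER_CUBIC))
cv2.imwrite("pics/t4b.png",cv2.resize(T["img"][220:280,322:382,::-1],None,fx=10,fy=10,interpolation=cv2.INTER_CUBIC))
print(proj(T,[598.5,-37,146]),proj(T,[598.5,-37,72]),proj(S,[598.5,-37,146]),proj(S,[598.5,-37,72]))
E
```

```text
T 72 [[632.8, -30.3, 72.0], [601.0, -68.1, 72.0], [564.0, -43.0, 72.0], [593.7, 1.0, 72.0]] [597.9 -35.1  72. ]
T 74 [[632.4, -30.2, 74.0], [600.8, -67.9, 74.0], [563.8, -42.8, 74.0], [593.5, 1.1, 74.0]] [597.6 -35.   74. ]
S 72 [[564.9, -45.2, 72.0], [593.7, -1.4, 72.0], [633.6, -32.7, 72.0], [601.5, -70.9, 72.0]] [598.4 -37.5  72. ]
S 74 [[567.3, -46.8, 74.0], [596.0, -3.2, 74.0], [635.7, -34.3, 74.0], [603.8, -72.3, 74.0]] [600.7 -39.1  74. ]
shank top via T [[598.93336425 -34.50508483 146.        ]] neck via S [[605.35241314 -41.10674302  72.        ]]
shank S [[600.52750265 -37.14383606 146.        ]]
[[354.5725108  247.61638238]] [[352.14828221 252.42113113]] [[286.97534123 230.35659811]] [[288.8123301  263.70787612]]
```

View pics/s4b.png

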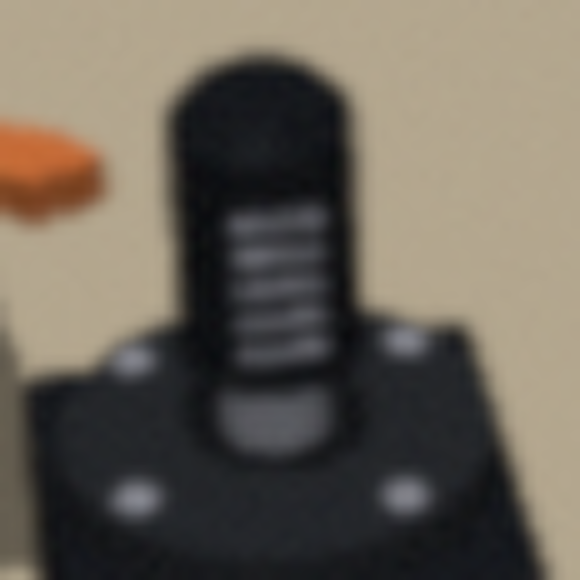

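View pics/t4b.png

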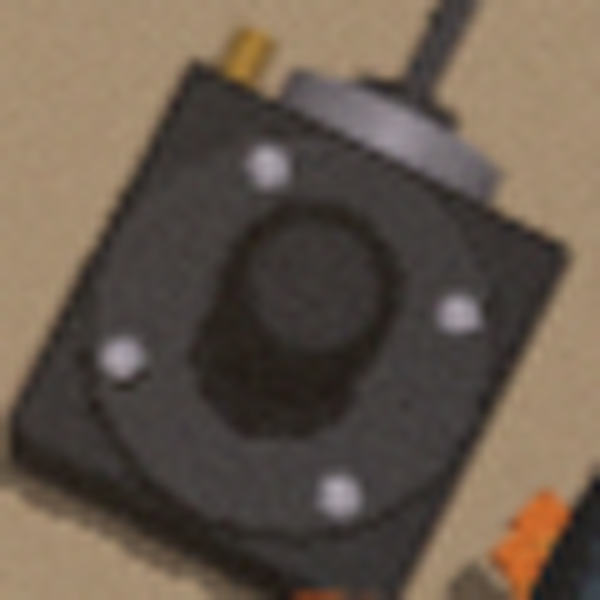

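```bash
python3 - <<'E'
from kin import *
W=cam("wrist")
print(atz(W,[(302,83),(387.5,24)],73))
def orange(im):
    h=cv2.cvtColor(im,cv2.COLOR_RGB2HSV); return cv2.inRange(h,(3,150,60),(25,255,255))
s=get_state(); mw=window(orange(W["img"]),200,100,420,232)
z=s["tcp_pos"][2]-6.7
ps=[p for p in clip_parts() if p[:,0].min()>-32]+[prism([(-27,-5),(-27,5),(-44,5),(-44,-5)],-5,5)]
for zz in (z-2,z,z+2):
    v,f=fitmask([W],[mw],ps,zz,[478+60,-87+25,.4*50]); print(zz,v[:2],v[2]/50,f)
    d=v[:2]-s["tcp_pos"][:2]; a=v[2]/50; print("along/lat",d@[np.cos(a),np.sin(a)],d@[-np.sin(a),np.cos(a)])
    cv2.imwrite("pics/o4.png",ov(W,[(ps,(v[0],v[1],a),zz)],220,100,200,150,4))
E
```

```text
[[563.13666451 -43.76475643  73.        ]
 [601.05289545 -69.78074999  73.        ]]
96.43317498132595 [536.46528114 -63.3956492 ] 0.40732255478413754 1314.1882352941177
along/lat 62.385151689070355 -0.7644664009393761
98.43317498132595 [536.80418286 -63.2809834 ] 0.4040419498547527 1283.3176470588235
along/lat 62.74401655795377 -0.5876039250329863
100.43317498132595 [537.21764327 -63.12681749] 0.3971635468761734 1363.5333333333333
along/lat 63.187483463954656 -0.17377710492908124
```

View pics/o4.png

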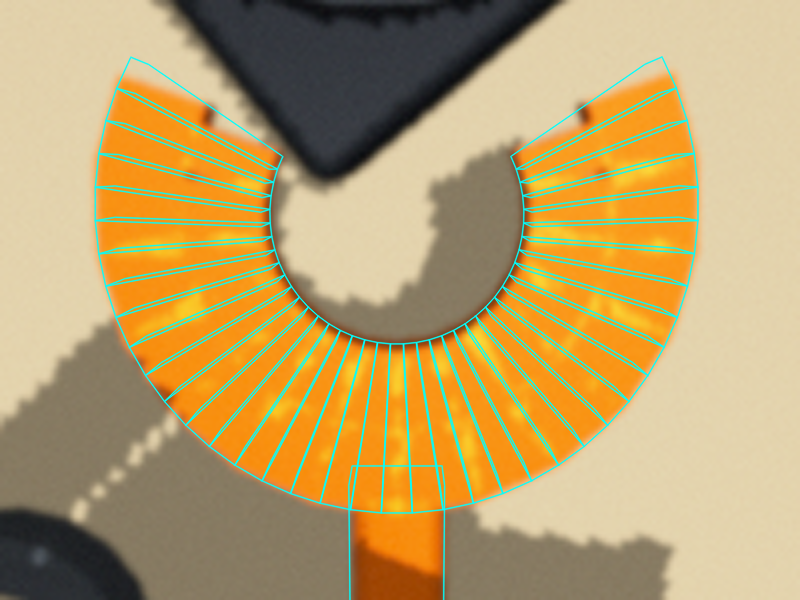

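{"op": "apply_moves", "data": {"deltas": [[0,0,-0.1,0,0,0],[0,0,-0.131,0,0,0],[0.05,0.022,-0.131,0,0,0],[0.1,0.044,-0.131,0,0,0],[0.15,0.066,-0.131,0,0,0],[0.2,0.088,-0.131,0,0,0],[0.24,0.106,-0.131,0,0,0],[0.24,0.106,-0.131,0,0,0],[0.24,0.106,-0.131,0,0,0]]}}

```text
clock: 7.97
tcp_pos: [508.0, -74.5, 89.5]
tool_rot: [0.98, 0.198, 0.005, -0.001]
force: [-0.6, -0.3, -1.2]
width: 10.7
```

```bash
python3 - <<'E'
from kin import *
s=get_state(); print(s["tcp_pos"],s["force"],delta([539.2,-60.6,88],R.from_euler('z',.8)*RG))
W=cam("wrist"); S=cam("scene"); cv2.imwrite("pics/w5.png",W["img"][:,:,::-1])
cv2.imwrite("pics/s5.png",ov(S,[],240,210,80,75,8))
E
```

```text
[508.02682527 -74.46716777  89.49987457] [-0.61476765 -0.27710952 -1.16299236] [ 0.26   0.116 -0.012  0.003  0.001 -0.001]
```

View pics/w5.png

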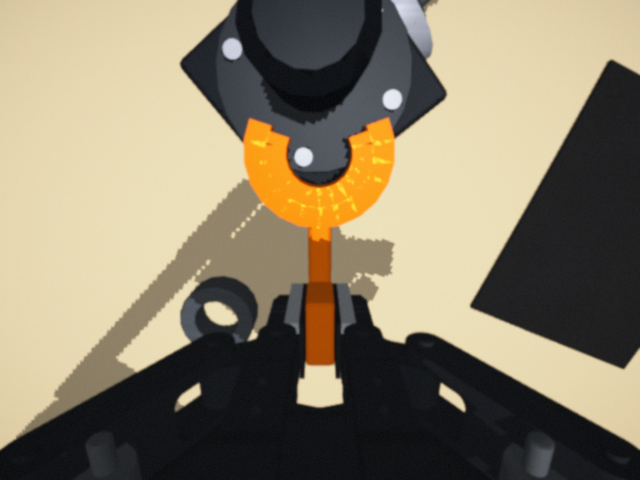

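View pics/s5.png

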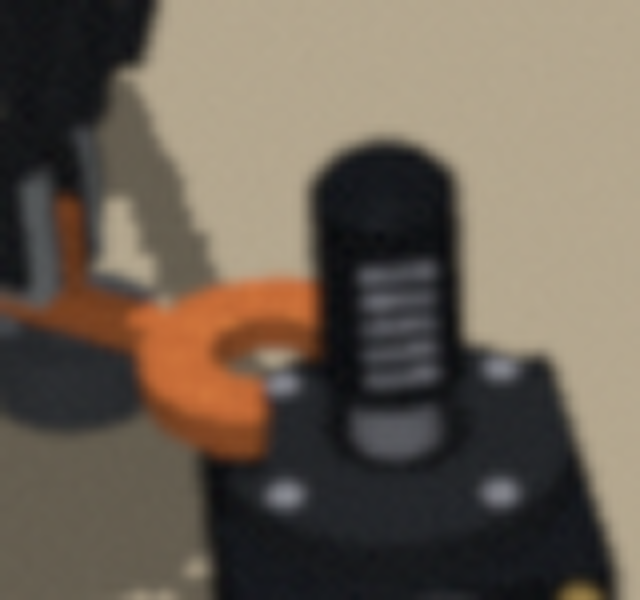

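```bash
python3 - <<'E'
from kin import *
W=cam("wrist")
b=atz(W,[(303.5,157),(392.2,99),(232,49)],73); print(b)
print(b-np.array([[563.9,-43,73],[600.9,-68,73],[593.6,1,73]]))
print(b-np.array([[566,-46,73],[602.6,-71.6,73],[594.9,-2.3,73]]))
# shank bottom/top circles predicted with H candidates
for H in [(598,-36.3)]:
    t=np.linspace(0,2*np.pi,60)
    rings=[np.c_[H[0]+r*np.cos(t),H[1]+r*np.sin(t),0*t+z] for r,z in ((17.5,140),(17.5,90),(12.5,146),(10,72),(42,72))]
    im=W["img"][:,:,::-1].copy()
    for r in rings: cv2.polylines(im,[np.round(proj(W,r)*16).astype(np.int32)],True,(255,255,0),1,cv2.LINE_AA,4)
    cv2.imwrite("pics/o5.png",cv2.resize(im[0:240,150:480],None,fx=2.4,fy=2.4))
E
```

```text
[[561.64733095 -44.68393399  73.        ]
 [598.88824672 -70.50501644  73.        ]
 [590.9503891   -0.69724458  73.        ]]
[[-2.25266905 -1.68393399  0.        ]
 [-2.01175328 -2.50501644  0.        ]
 [-2.6496109  -1.69724458  0.        ]]
[[-4.35266905  1.31606601  0.        ]
 [-3.71175328  1.09498356  0.        ]
 [-3.9496109   1.60275542  0.        ]]
```

View pics/o5.png

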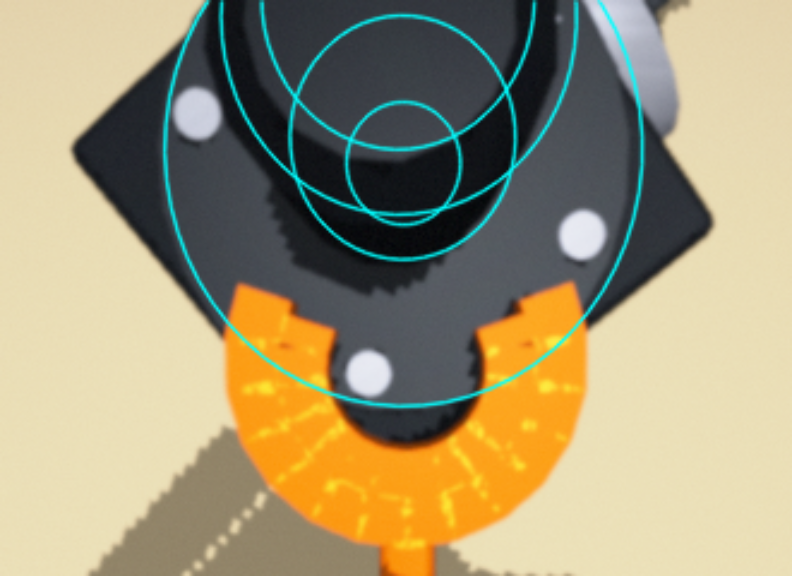

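{"op": "apply_moves", "data": {"deltas": [[0.05,0.026,-0.006,0,0,0],[0.1,0.05,-0.006,0,0,0],[0.13,0.065,-0.006,0,0,0],[0.13,0.065,-0.006,0,0,0]]}}

```text
clock: 8.45
tcp_pos: [524.1, -66.6, 88.8]
tool_rot: [0.98, 0.198, 0.005, -0.001]
force: [-0.2, 0.2, 0.1]
width: 10.9
```

```bash
python3 - <<'E'
from kin import *
s=get_state(); print(s["tcp_pos"],s["force"])
W=cam("wrist"); S=cam("scene"); cv2.imwrite("pics/w6.png",cv2.resize(W["img"][0:240,150:480,::-1],None,fx=2.4,fy=2.4))
cv2.imwrite("pics/s6.png",ov(S,[],240,210,80,75,8))
E
```

```text
[524.1176236  -66.55970442  88.75728115] [-0.22142121  0.21525943  0.06945973]
```

View pics/w6.png

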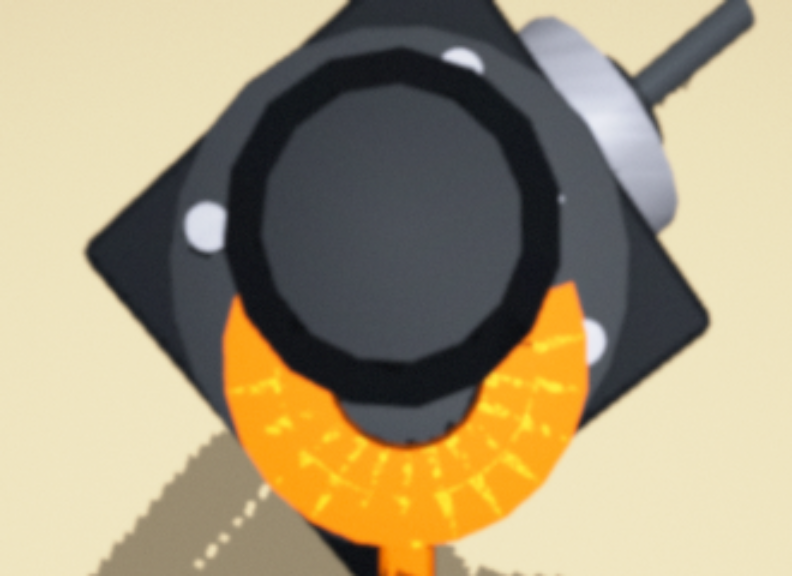

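View pics/s6.png

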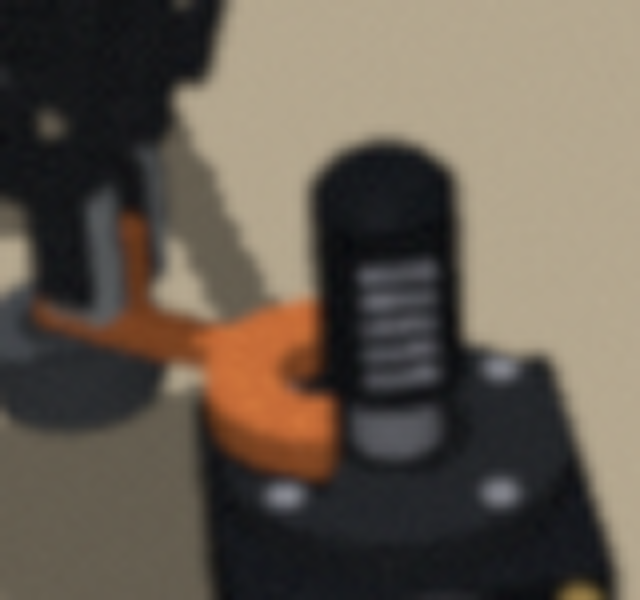

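```bash
python3 - <<'E'
from kin import *
W=cam("wrist"); s=get_state()
print(s["tcp_pos"],"H by shank edge z140",atz(W,[(150+394/2.4,227/2.4)],140),"top face z146",atz(W,[(150+391/2.4,223/2.4)],146))
print("flange",atz(W,[(150+(171+629)/2/2.4, 100)],72), "clip",s["tcp_pos"][:2]+62.8*np.array([np.cos(.4),np.sin(.4)])-.5*np.array([-.39,.92]))
E
```

```text
[522.93082448 -66.72334235  88.53454226] H by shank edge z140 [[596.08556671 -35.31005625 140.        ]] top face z146 [[595.6768277  -35.27570152 146.        ]]
flange [[601.63535266 -32.9463515   72.        ]] clip [580.9684549  -42.72787046]
```

{"op": "apply_moves", "data": {"deltas": [[0.04,0.024,0,0,0,0],[0.08,0.043,0,0,0,0],[0.125,0.06,0,0,0,0],[0.125,0.06,0,0,0,0],[0.125,0.06,0,0,0,0]]}}

```text
clock: 9.02
tcp_pos: [538.3, -59.4, 88.5]
tool_rot: [0.98, 0.198, 0.004, -0.001]
force: [0.4, -0.0, -0.8]
width: 11.1
```

```bash
python3 - <<'E'
from kin import *
s=get_state(); print(s["tcp_pos"],s["force"])
W=cam("wrist"); S=cam("scene"); cv2.imwrite("pics/w7.png",cv2.resize(W["img"][0:240,150:480,::-1],None,fx=2.4,fy=2.4))
cv2.imwrite("pics/s7.png",ov(S,[],240,210,80,75,8))
E
```

```text
[538.3292787 -59.3624778  88.4868726] [ 0.39693813 -0.04208244 -0.75735404]
```

View pics/w7.png

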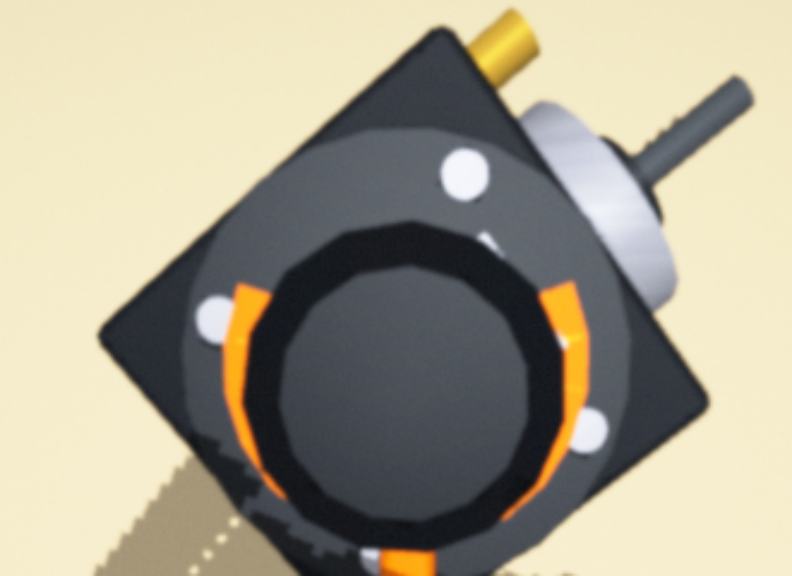

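View pics/s7.png

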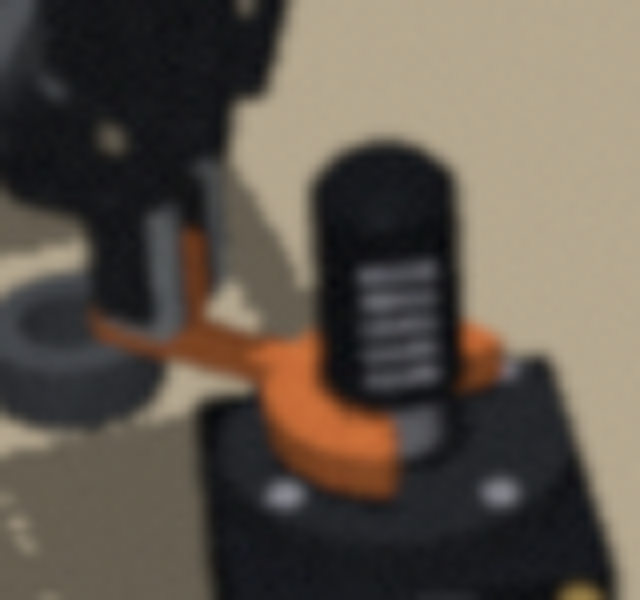

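```bash
python3 - <<'E'
from kin import *
W=cam("wrist"); s=get_state()
H=atz(W,[(150+403/2.4,385/2.4)],140)[0]; c=s["tcp_pos"][:2]+62.8*np.array([np.cos(.4),np.sin(.4)])-.5*np.array([-.39,.92])
print(H,c,H[:2]-c)
E
```

```text
[596.44748947 -35.07050536 140.        ] [595.75767062 -35.47705279] [0.68981884 0.40654743]
```

{"op": "apply_moves", "data": {"deltas": [[0.0,0,-0.02,0,0,0],[0,0,-0.03,0,0,0],[0,0,-0.035,0,0,0],[0,0,-0.035,0,0,0]]}}

```text
clock: 9.5
tcp_pos: [537.4, -59.5, 84.0]
tool_rot: [0.98, 0.197, 0.004, -0.002]
force: [-0.6, -0.6, -0.6]
width: 11.0
```

{"op": "apply_moves", "data": {"deltas": [[0.006,0.003,-0.012,0,0,0],[0.006,0.003,-0.016,0,0,0],[0.006,0.003,-0.016,0,0,0]]}}

```text
clock: 9.75
tcp_pos: [537.7, -59.5, 83.5]
tool_rot: [0.98, 0.198, 0.004, -0.001]
force: [-7.6, -0.2, 12.4]
width: 10.9
```

```bash
python3 - <<'E'
from kin import *
s=get_state(); print(s["tcp_pos"],s["force"])
S=cam("scene"); cv2.imwrite("pics/s8.png",ov(S,[],240,210,80,75,8))
E
```

```text
[537.745335   -59.4899988   83.54336292] [-7.57223906 -0.18880235 12.44755168]
```

View pics/s8.png

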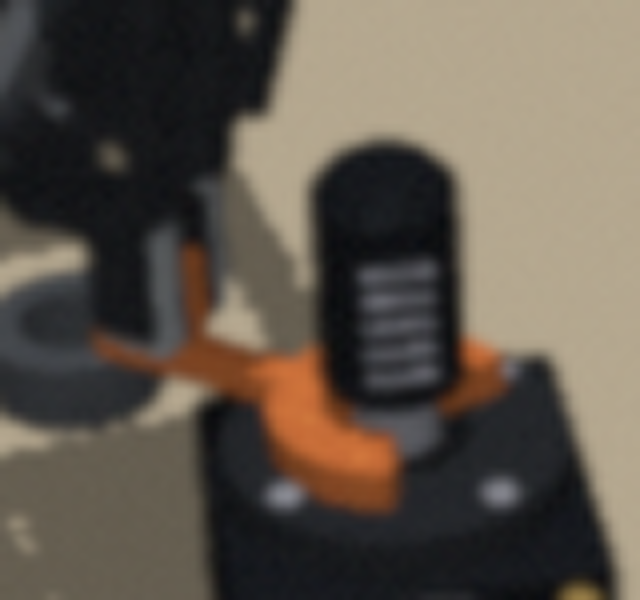

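{"op": "apply_moves", "data": {"deltas": [[0,0,0,0,0,0],[0,0,0,0,0,0],[0,0,0,0,0,0],[0,0,0,0,0,0],[0,0,0,0,0,0]], "gripper": 0}}

```text
clock: 10.22
tcp_pos: [537.7, -59.4, 83.3]
tool_rot: [0.98, 0.198, 0.004, -0.001]
force: [-0.4, 0.4, 0.5]
width: 42.7
```

{"op": "apply_moves", "data": {"deltas": [[0,0,0.1,0,0,0],[0,0,0.3,0,0,0],[0,0,0.6,0,0,0],[0,0,0.9,0,0,0],[0,0,0.9,0,0,0]]}}

```text
clock: 10.63
tcp_pos: [541.7, -60.6, 198.4]
tool_rot: [0.98, 0.198, 0.009, 0.002]
force: [2.0, 0.8, 0.8]
width: 42.4
```

```bash
python3 - <<'E'
from kin import *
s=get_state(); print(s["tcp_pos"],s["force"])
S=cam("scene"); W=cam("wrist"); T=cam("top"); a=ov(S,[],240,210,80,75,8); cv2.imwrite("pics/s9.png",a)
cv2.imwrite("pics/w9.png",W["img"][:,:,::-1]);
bt=ov(T,[],170,235,65,65,8); bs=ov(S,[],365,185,65,65,8); cv2.imwrite("pics/cap9.png",np.hstack([bt,bs])[:,:]) 
E
```

```text
[541.67140948 -60.5729184  198.39901972] [1.96687306 0.75284271 0.81780785]
```

View pics/s9.png

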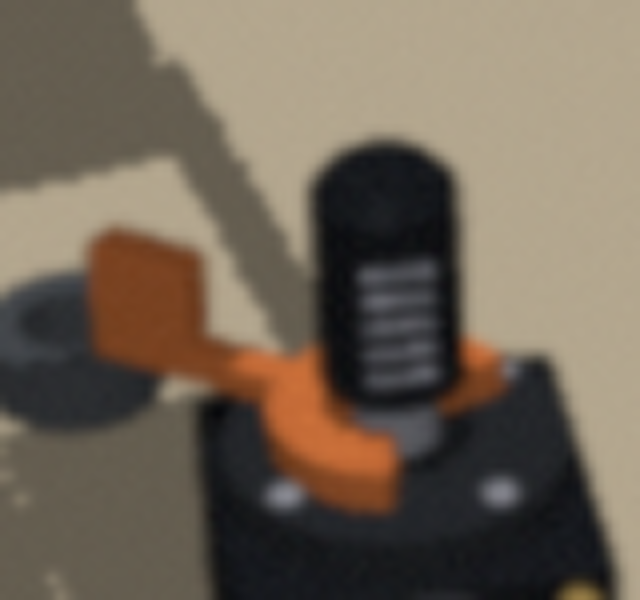

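View pics/w9.png

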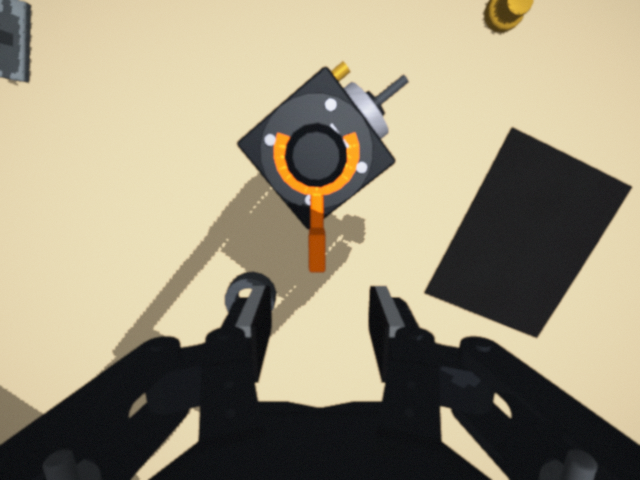

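View pics/cap9.png

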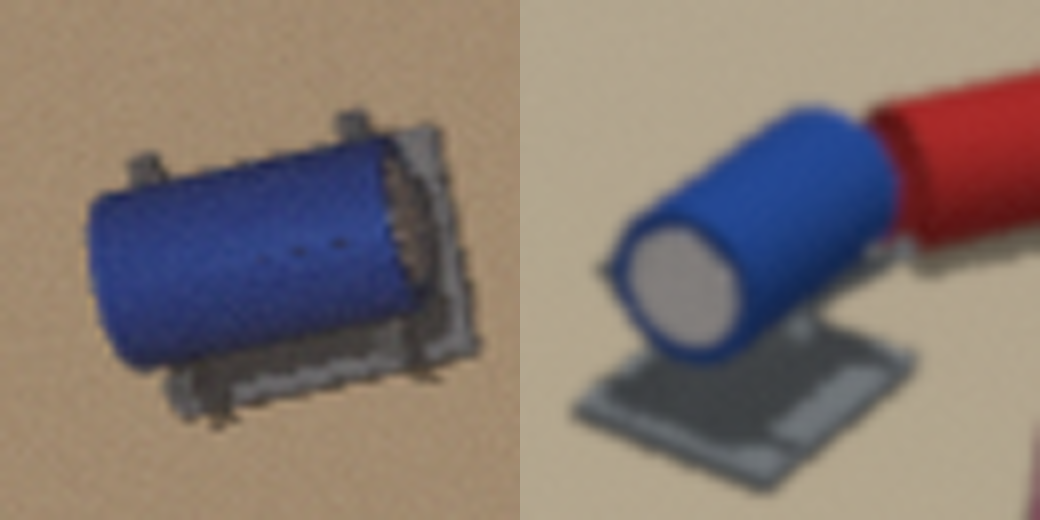

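```bash
python3 - <<'E'
from kin import *
T=cam("top");S=cam("scene")
t=np.linspace(0,2*np.pi,100)
for v in [(578,278,1.72),(577,276,1.72)]:
  print(v, [proj(c,place(cyl(77,24),v[0],v[1],55,v[2])).min(0).round(1).tolist()+proj(c,place(cyl(77,24),v[0],v[1],55,v[2])).max(0).round(1).tolist() for c in (T,S)])
# segment: cap+spot by colour diff
for c,(x0,y0,x1,y1) in ((T,(170,235,235,300)),(S,(365,185,430,250))):
    h=cv2.cvtColor(c["img"],cv2.COLOR_RGB2HSV); m=cv2.inRange(h,(105,110,30),(130,255,255)); m=window(m,x0,y0,x1,y1)
    m=cv2.morphologyEx(m,cv2.MORPH_OPEN,np.ones((2,2),np.uint8))
    ys,xs=np.where(m); print(xs.min(),ys.min(),xs.max(),ys.max())
    # min-area rect of hull
    hb=cv2.convexHull(np.c_[xs,ys].astype(np.int32)); print(cv2.minAreaRect(hb))
E
```

```text
(578, 278, 1.72) [[180.0, 251.8, 223.0, 280.5], [376.4, 196.8, 413.5, 229.3]]
(577, 276, 1.72) [[181.0, 252.2, 224.0, 280.9], [375.4, 196.9, 412.6, 229.5]]
183 254 221 279
((201.1923065185547, 266.9615478515625), (20.39607810974121, 37.654296875), 78.69007110595703)
381 200 412 231
((396.6600036621094, 213.8800048828125), (20.200002670288086, 34.400001525878906), 53.13010025024414)
```

```bash
cat > plan2.py <<'E'
from kin import *
from scipy.spatial.transform import Slerp
z=np.array([0,0,1.])
H=np.array([598.,-36,0])
def pickR(yaw,beta): return capTool(np.array([np.cos(yaw),np.sin(yaw),0]),z,beta,1)
def placeR(al,beta): return capTool(-z,-np.array([np.cos(al),np.sin(al),0]),beta,1)
def tcp(g,Ro): return np.array(g)+Ro.as_matrix()[:,2]*GP
E
python3 - <<'E'
from plan2 import *
np.set_printoptions(precision=2,suppress=True)
cap=np.array([577.5,276,55]); yaw=1.73
q0=get_state()["q"]; print(q0)
c=np.array([np.cos(yaw),np.sin(yaw),0])
for beta in (.3,.4,.5):
  Rp=pickR(yaw,beta); g=cap-5*c
  q,e=ikm(tcp(g+[0,0,100],Rp),Rp,[[.3,.4,1.5,.3,1.2,-1.5],[.5,.4,1.5,.3,1.2,-2.5],[.3,.4,1.5,.3,1.2,2.5]])
  qp,e2=ik(tcp(g,Rp),Rp,q); print("beta",beta,"above",q,e,"pick",qp,e2)
  for al in (-105,-120,-135,-150):
    Rf=placeR(np.radians(al),beta)
    # path: above pick -> rotate/translate to above holder (grasp h=230) -> 125+5
    sl=Slerp([0,1],R.concatenate([Rp,Rf])); qq=q; em=0; Q=[]
    A=tcp(g+[0,0,200],Rp)-Rp.as_matrix()[:,2]*GP; B=H+[0,0,215]
    for s in np.linspace(0,1,21):
        Ro=sl(s); qq,e=ik(tcp(A+(B-A)*s,Ro),Ro,qq); em=max(em,e); Q.append(qq)
    qf,e=ik(tcp(H+[0,0,126],Rf),Rf,qq)
    Q=np.array(Q); print("  al",al,"err",em,e,"hi",qq,"place",qf, "maxstep",np.abs(np.diff(Q,axis=0)).max(), "rot",(Rf*Rp.inv()).magnitude())
E
```

```text
[-0.32  0.27  1.62  0.01  1.24  0.85]
beta 0.3 above [0.1  0.47 1.51 0.32 1.2  2.96] 1.075351613311071e-12 pick [0.1  0.58 1.6  0.36 1.01 2.89] 8.889000646661317e-13
  al -105 err 0.5893498041576766 0.6820331192261948 hi [ 0.17  0.84  1.11 -0.92  1.91  3.12] place [ 0.15  0.95  1.12 -0.86  1.84  3.12] maxstep 0.07902322388755145 rot 1.614470473494498
  al -120 err 0.5819667568664655 0.6620709070880574 hi [ 0.11  1.07  0.82 -1.    2.26  3.12] place [ 0.1   1.22  0.76 -0.97  2.26  3.12] maxstep 0.08118286860826707 rot 1.6831286694054592
  al -135 err 0.5440803313766414 0.40094933644036856 hi [ 0.02  1.31  0.45 -1.21  2.61  3.12] place [-0.01  1.5   0.26 -1.22  2.66  3.12] maxstep 0.11763529884812907 rot 1.7792703738866038
  al -150 err 0.5609626484212146 0.38159824091395184 hi [-0.03  1.35  0.34 -1.22  2.71  3.12] place [-0.03  1.52  0.21 -1.22  2.71  3.12] maxstep 0.13924685771965162 rot 1.8984346811209052
beta 0.4 above [0.05 0.47 1.53 0.43 1.22 2.87] 2.856337388834617e-11 pick [0.05 0.59 1.61 0.47 1.03 2.77] 2.1197210653411958e-12
  al -105 err 0.5626433156320015 0.6465124925945929 
[... 877 characters left out ...]
53 hi [ 0.12  0.72  1.17 -0.75  1.77  3.12] place [ 0.09  0.79  1.23 -0.68  1.65  3.12] maxstep 0.07770773499772538 rot 1.6144704734944981
  al -120 err 0.6155571787551971 0.7160785885437845 hi [ 0.09  0.93  0.91 -0.8   2.11  3.12] place [ 0.08  1.01  0.95 -0.72  2.    3.12] maxstep 0.07885433248061202 rot 1.683128669405459
  al -135 err 0.6111834449049309 0.45260428423297083 hi [ 0.01  1.25  0.46 -1.05  2.57  3.12] place [-0.02  1.51  0.19 -1.19  2.68  3.12] maxstep 0.1591689990529046 rot 1.7792703738866038
  al -150 err 0.6519560971710832 0.4505404943467265 hi [-0.03  1.37  0.25 -1.21  2.71  3.12] place [-0.03  1.53  0.19 -1.22  2.71  3.12] maxstep 0.2387291793019083 rot 1.8984346811209052
```

```bash
sed -i 's/beta,1)/beta,-1)/' plan2.py && python3 - <<'E'
from plan2 import *
np.set_printoptions(precision=2,suppress=True)
cap=np.array([577.5,276,55]); yaw=1.73
c=np.array([np.cos(yaw),np.sin(yaw),0])
for beta in (.3,.4,.5):
  Rp=pickR(yaw,beta); g=cap-5*c
  q,e=ikm(tcp(g+[0,0,100],Rp),Rp,[[.3,.4,1.5,.3,1.2,-.2]])
  qp,e2=ik(tcp(g,Rp),Rp,q); print("beta",beta,"above",q,e,"pick",qp,e2)
  for al in (-100,-110,-120,-135,-150):
    Rf=placeR(np.radians(al),beta)
    sl=Slerp([0,1],R.concatenate([Rp,Rf])); qq=q; em=0; Q=[]
    A=g+[0,0,145]; B=H+[0,0,215]
    for s in np.linspace(0,1,21):
        Ro=sl(s); qq,e=ik(tcp(A+(B-A)*s,Ro),Ro,qq); em=max(em,e); Q.append(qq)
    qf,e=ik(tcp(H+[0,0,126],Rf),Rf,qq)
    Q=np.array(Q); print("  al",al,"err",em,e,"hi",qq,"place",qf, "maxstep",np.abs(np.diff(Q,axis=0)).max(), "minq3",Q[:,3].min(),"q4",Q[:,4].min(),Q[:,4].max())
E
```

```text
beta 0.3 above [ 0.1   0.47  1.51  0.32  1.2  -0.18] 1.9540202789158915e-12 pick [ 0.1   0.58  1.6   0.36  1.01 -0.25] 8.590766986671384e-13
  al -100 err 2.9519664490607056e-10 2.522671516125286e-10 hi [ 0.25  0.79  1.36 -1.08  1.74  0.69] place [ 0.25  0.91  1.38 -1.07  1.67  0.81] maxstep 0.08201755007719416 minq3 -1.0833309627495649 q4 1.2908496430514917 1.7367900518936572
  al -110 err 2.8470803492552927e-10 3.676947635256056e-12 hi [ 0.21  0.86  1.22 -1.01  1.88  0.68] place [ 0.21  0.97  1.24 -0.98  1.81  0.79] maxstep 0.08145273281412252 minq3 -1.013943876334593 q4 1.2908496430514917 1.8781380623100927
  al -120 err 4.5962247896547116e-10 9.502121312010557e-13 hi [ 0.17  0.92  1.08 -0.95  2.02  0.68] place [ 0.17  1.02  1.1  -0.91  1.94  0.79] maxstep 0.08039791185905845 minq3 -0.9539383148537249 q4 1.2908496430514917 2.018405712706005
  al -135 err 3.0705155085186675e-10 1.3342105198432819e-12 hi [ 0.1   1.01  0.88 -0.87  2.22  0.71] place [ 0.1   1.11  0.9  -0.81  2.15  0.81] maxstep 0.08519447021169381 minq3 -0.8714011502621852 q4 1.2908496430514917 2.2239929883375136
  al
[... 2194 characters left out ...]
r 8.407198492932366e-11 2.1926904736346838e-15 hi [ 0.14  0.83  1.11 -0.82  1.91  0.68] place [ 0.14  0.92  1.16 -0.79  1.82  0.78] maxstep 0.07903659417646947 minq3 -0.8216001686201047 q4 1.320482144009247 1.9126352753434868
  al -135 err 8.407198492932366e-11 2.1649348980190553e-15 hi [ 0.08  0.91  0.93 -0.73  2.11  0.75] place [ 0.08  1.    0.98 -0.68  2.01  0.85] maxstep 0.09112373485060846 minq3 -0.7285991354224866 q4 1.320482144009247 2.108503599689141
  al -150 err 8.407198492932366e-11 3.1363800445660676e-15 hi [ 0.    0.99  0.77 -0.62  2.29  0.86] place [ 0.    1.07  0.83 -0.56  2.18  0.96] maxstep 0.10225341076517391 minq3 -0.6194491376807868 q4 1.320482144009247 2.2857924850356706
```

```bash
cat >> plan2.py <<'E'
BETA=.35
def tgt(cap,yaw,up=0,beta=BETA,off=-5):
    c=np.array([np.cos(yaw),np.sin(yaw),0]); Rp=pickR(yaw,beta); return tcp(np.array(cap)+off*c+[0,0,up],Rp),Rp
E
python3 - <<'E'
from plan2 import *
P,Ro=tgt([577.5,276,55],1.73,110); print(P,delta(P,Ro))
E
```

```text
[577.27612285 277.39433023 147.43373027] [ 0.338  2.804 -0.352  0.646 -0.367  2.635]
```

{"op": "apply_moves", "data": {"deltas": [[0.05,0.3,0,0.07,-0.04,0.25],[0.08,0.6,0,0.14,-0.08,0.5],[0.113,0.935,-0.05,0.215,-0.122,0.878],[0.113,0.935,-0.05,0.215,-0.122,0.878],[0.113,0.935,-0.05,0.215,-0.122,0.878]], "gripper": -1}}

```text
clock: 11.3
tcp_pos: [548.9, 54.8, 181.5]
tool_rot: [0.911, 0.408, 0.04, -0.05]
force: [0.4, -0.5, 0.0]
width: 85.5
```

{"op": "apply_moves", "data": {"deltas": [[0.05,0.3,0,0.07,-0.04,0.25],[0.08,0.6,0,0.14,-0.08,0.5],[0.113,0.935,-0.05,0.215,-0.122,0.878],[0.113,0.935,-0.05,0.215,-0.122,0.878],[0.113,0.935,-0.05,0.215,-0.122,0.878]]}}

```text
clock: 11.72
tcp_pos: [561.8, 167.3, 173.7]
tool_rot: [0.794, 0.596, 0.076, -0.095]
force: [-0.3, -0.8, -0.0]
width: 85.1
```

```bash
python3 - <<'E'
from plan2 import *
P,Ro=tgt([577.5,276,55],1.73,110); print(P,delta(P,Ro))
E
```

```text
[577.27612285 277.39433023 147.43373027] [ 0.129  0.917 -0.219  0.221 -0.134  0.864]
```

{"op": "apply_moves", "data": {"deltas": [[0.05,0.3,0,0.07,-0.04,0.25],[0.1,0.6,-0.1,0.14,-0.08,0.5],[0.129,0.917,-0.219,0.221,-0.134,0.864],[0.129,0.917,-0.219,0.221,-0.134,0.864],[0.129,0.917,-0.219,0.221,-0.134,0.864],[0.129,0.917,-0.219,0.221,-0.134,0.864]]}}

```text
clock: 12.22
tcp_pos: [577.5, 275.7, 146.5]
tool_rot: [0.641, 0.747, 0.112, -0.132]
force: [0.3, 0.4, 0.1]
width: 85.1
```

```bash
python3 - <<'E'
from plan2 import *
P,Ro=tgt([577.5,276,55],1.73,110); print(P,delta(P,Ro))
W=cam("wrist"); v=(577.5,276,1.73)
cv2.imwrite("pics/w10.png",W["img"][:,:,::-1]); cv2.imwrite("pics/o10.png",ov(W,[([cyl(77,24)],v,55)],0,0,640,480,1.25))
E
```

```text
[577.27612285 277.39433023 147.43373027] [-0.002  0.014  0.008  0.005 -0.005  0.013]
```

View pics/o10.png

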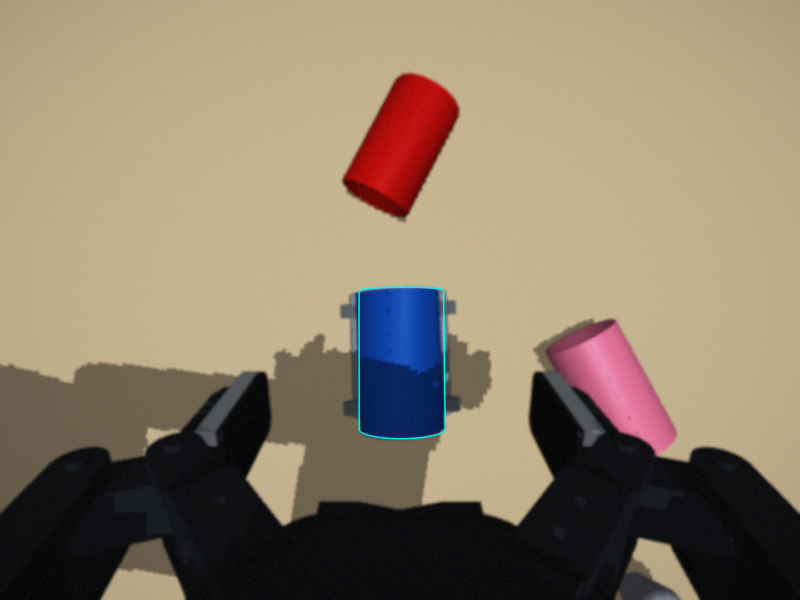

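{"op": "apply_moves", "data": {"deltas": [[-0.002,0.014,-0.3,0.005,-0.005,0.013],[-0.002,0.014,-0.6,0.005,-0.005,0.013],[-0.002,0.014,-0.85,0.005,-0.005,0.013],[-0.002,0.014,-0.91,0.005,-0.005,0.013],[-0.002,0.014,-0.91,0.005,-0.005,0.013],[-0.002,0.014,-0.91,0.005,-0.005,0.013]]}}

```text
clock: 12.77
tcp_pos: [578.5, 276.7, 39.3]
tool_rot: [0.64, 0.749, 0.114, -0.132]
force: [0.3, -1.2, 1.0]
width: 85.8
```

```bash
python3 - <<'E'
from plan2 import *
P,Ro=tgt([577.5,276,55],1.73,0); s=get_state(); print(P,delta(P,Ro),s["force"])
W=cam("wrist"); cv2.imwrite("pics/w11.png",W["img"][:,:,::-1])
E
```

```text
[577.27612285 277.39433023  37.43373027] [-0.01   0.006 -0.015 -0.001  0.004  0.005] [ 0.3078588  -1.18573923  1.0387023 ]
```

View pics/w11.png

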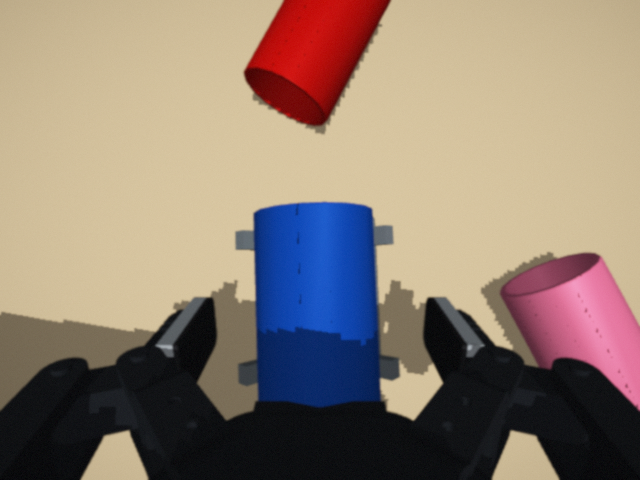

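{"op": "apply_moves", "data": {"deltas": [[-0.01,0.006,-0.01,0,0,0],[-0.01,0.006,-0.01,0,0,0],[-0.01,0.006,-0.01,0,0,0],[-0.01,0.006,-0.01,0,0,0],[-0.01,0.006,-0.01,0,0,0],[-0.01,0.006,-0.01,0,0,0],[-0.01,0.006,-0.01,0,0,0],[-0.01,0.006,-0.01,0,0,0]], "gripper": 1, "grip_force": 50}}

```text
clock: 13.48
tcp_pos: [577.3, 277.4, 40.9]
tool_rot: [0.638, 0.75, 0.114, -0.131]
force: [-4.7, -4.8, 11.1]
width: 47.3
```

```bash
python3 - <<'E'
from plan2 import *
s=get_state(); print(s["tcp_pos"],s["tool_rot"],s["width"],s["force"])
W=cam("wrist"); cv2.imwrite("pics/w12.png",W["img"][:,:,::-1])
E
```

```text
[577.33120758 277.44522398  40.85147112] [ 0.63848554  0.74969659  0.1144143  -0.13115105] 47.33149398106602 [-4.66566012 -4.75923227 11.14123241]
```

View pics/w12.png

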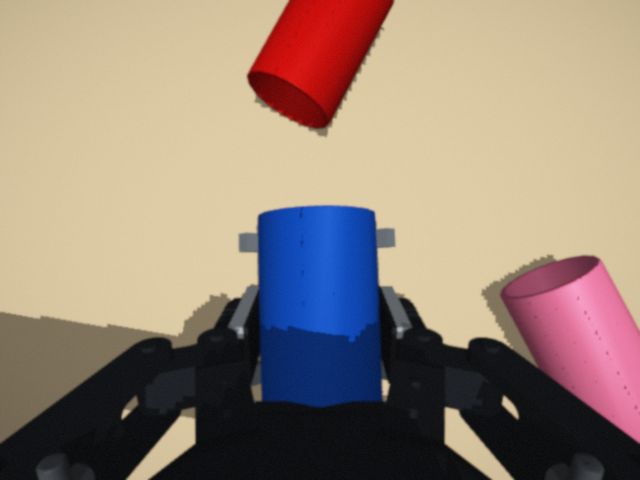

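{"op": "apply_moves", "data": {"deltas": [[0,0,0.1,0,0,0],[0,0,0.3,0,0,0],[0,0,0.6,0,0,0],[0,0,0.95,0,0,0],[0,0,0.95,0,0,0]]}}

```text
clock: 13.95
tcp_pos: [581.8, 278.5, 164.2]
tool_rot: [0.638, 0.75, 0.12, -0.126]
force: [2.0, 0.2, 0.2]
width: 47.3
```

```bash
cat >> plan2.py <<'E'
RT=R.from_quat([.63848554,.74969659,.1144143,-.13115105]); PT=np.array([577.33,277.45,40.85]); CP=np.array([577.5,276,55]); CY=1.73
def capframe(x,zz): return R.from_matrix(np.c_[x,np.cross(zz,x),zz])
RCP=capframe(np.array([np.cos(CY),np.sin(CY),0]),z)
RREL=RCP.inv()*RT; pcap=RT.inv().apply(CP-PT)   # tool in cap frame; cap centre in tool frame
def final(rim,al):
    mh=np.array([np.cos(al),np.sin(al),0]); Rc=capframe(-z,-mh); Rt=Rc*RREL
    return np.array(rim)+38.5*z-Rt.apply(pcap), Rt
def capnow(s=None):
    s=s or get_state(); Rt=R.from_quat(s["tool_rot"]); return s["tcp_pos"]+Rt.apply(pcap),(Rt*RREL.inv()).as_matrix()[:,0]
E
python3 - <<'E'
from plan2 import *
s=get_state(); print(s["force"],capnow(s))
P,Ro=final([598,-36,175],np.radians(-110)); d=delta(P,Ro,s); print(P,d,np.linalg.norm(d[3:])*.5)
q=s["q"]; sl=Slerp([0,1],R.concatenate([R.from_quat(s["tool_rot"]),Ro])); C0=capnow(s)[0]; C1=np.array([598,-36,213.5])
for k in np.linspace(0,1,9):
    Rt=sl(k); C=C0+(C1-C0)*k; q,e=ik(C-Rt.apply(pcap),Rt,q); print(k,e,q.round(2),(C-Rt.apply(pcap)).round(0))
W=cam("wrist"); cv2.imwrite("pics/w13.png",W["img"][:,:,::-1]); S=cam("scene"); cv2.imwrite("pics/s13.png",ov(S,[],330,120,160,120,5))
E
```

```text
[2.04046344 0.24661146 0.22027843] (array([581.77568424, 277.017353  , 178.38403944]), array([-1.58257437e-01,  9.87397884e-01,  5.15892402e-05]))
[593.21869588 -49.3178631  212.04138649] [ 0.095 -2.732  0.398 -3.155  0.324 -0.819] 1.6378157710804961
0.0 2.2737367544323206e-15 [ 0.08  0.44  1.49  0.37  1.24 -0.21] [582. 279. 164.]
0.125 5.545383596761155e-12 [ 0.12  0.44  1.44  0.16  1.29 -0.03] [584. 237. 169.]
0.25 1.952592601495162e-12 [ 0.16  0.46  1.38 -0.03  1.36  0.12] [585. 195. 174.]
0.375 7.206873986476126e-13 [ 0.2   0.5   1.33 -0.21  1.45  0.25] [587. 153. 179.]
0.5 1.6143530956469475e-13 [ 0.22  0.55  1.29 -0.38  1.53  0.35] [588. 112. 185.]
0.625 4.661160346586257e-14 [ 0.24  0.61  1.26 -0.54  1.62  0.44] [589.  71. 191.]
0.75 9.142686607788162e-14 [ 0.25  0.68  1.24 -0.7   1.7   0.52] [591.  30. 198.]
0.875 1.9823587216194483e-12 [ 0.24  0.75  1.23 -0.84  1.78  0.59] [592. -10. 205.]
1.0 8.016903807472886e-11 [ 0.21  0.83  1.22 -0.98  1.86  0.66] [593. -49. 212.]
```

View pics/s13.png

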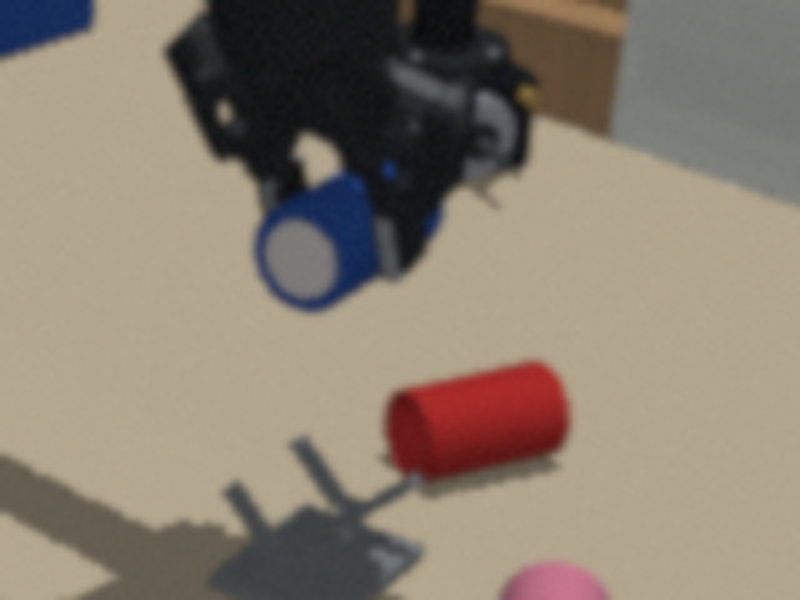

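{"op": "apply_moves", "data": {"deltas": [[0.01,-0.16,0.03,-0.25,0.025,-0.065],[0.015,-0.32,0.06,-0.5,0.05,-0.13],[0.024,-0.48,0.12,-0.79,0.08,-0.205],[0.024,-0.48,0.12,-0.79,0.08,-0.205],[0.024,-0.48,0.12,-0.79,0.08,-0.205]]}}

```text
clock: 14.47
tcp_pos: [581.1, 221.4, 171.2]
tool_rot: [0.69, 0.723, -0.04, -0.01]
force: [0.0, 0.0, -0.8]
width: 47.2
```

{"op": "apply_moves", "data": {"deltas": [[0.01,-0.16,0.03,-0.25,0.025,-0.065],[0.015,-0.32,0.06,-0.5,0.05,-0.13],[0.024,-0.48,0.12,-0.79,0.08,-0.205],[0.024,-0.48,0.12,-0.79,0.08,-0.205],[0.024,-0.48,0.12,-0.79,0.08,-0.205]]}}

```text
clock: 14.88
tcp_pos: [582.8, 164.6, 182.5]
tool_rot: [0.712, 0.665, -0.196, 0.107]
force: [-0.5, 0.7, -1.2]
width: 47.2
```

{"op": "apply_moves", "data": {"deltas": [[0.01,-0.16,0.03,-0.25,0.025,-0.065],[0.015,-0.32,0.06,-0.5,0.05,-0.13],[0.024,-0.48,0.12,-0.79,0.08,-0.205],[0.024,-0.48,0.12,-0.79,0.08,-0.205],[0.024,-0.48,0.12,-0.79,0.08,-0.205]]}}

```text
clock: 15.3
tcp_pos: [584.7, 107.4, 193.3]
tool_rot: [0.705, 0.58, -0.344, 0.219]
force: [0.2, 1.6, -1.3]
width: 47.3
```

```bash
python3 - <<'E'
from plan2 import *
s=get_state(); print(s["force"],capnow(s),s["q"])
P,Ro=final([598,60,180],np.radians(-110)); d=delta(P,Ro,s); print(P,d,np.linalg.norm(d[3:])*.5)
E
```

```text
[ 0.16126254  1.58509758 -1.33470353] (array([588.21927077, 119.47730502, 199.90389815]), array([ 0.00527097,  0.38399343, -0.92332078])) [ 0.34620614  0.74137898  1.13691187 -0.64931188  1.80731779  0.56467071]
[593.21869588  46.6821369  217.04138649] [ 0.071 -0.506  0.198 -0.787  0.048 -0.184] 0.4048237270714255
```

{"op": "apply_moves", "data": {"deltas": [[0.02,-0.15,0.07,-0.25,0.015,-0.06],[0.04,-0.3,0.14,-0.5,0.03,-0.12],[0.071,-0.506,0.198,-0.787,0.048,-0.184],[0.071,-0.506,0.198,-0.787,0.048,-0.184],[0.071,-0.506,0.198,-0.787,0.048,-0.184],[0.071,-0.506,0.198,-0.787,0.048,-0.184]]}}

```text
clock: 15.8
tcp_pos: [593.0, 46.9, 216.3]
tool_rot: [0.671, 0.473, -0.468, 0.328]
force: [-0.5, -0.1, -0.5]
width: 47.4
```

```bash
python3 - <<'E'
from plan2 import *
s=get_state(); print(s["force"],capnow(s),s["q"])
P,Ro=final([598,-36,175],np.radians(-110)); d=delta(P,Ro,s); print(P,d)
S=cam("scene");T=cam("top");W=cam("wrist")
cv2.imwrite("pics/s14.png",ov(S,[],250,140,150,120,5)); cv2.imwrite("pics/t14.png",ov(T,[],280,180,130,110,6)); cv2.imwrite("pics/w14.png",W["img"][:,:,::-1])
E
```

```text
[-0.46536979 -0.10358082 -0.50976571] (array([597.80085365,  60.16696078, 217.81140257]), array([-0.00136081,  0.00481991, -0.99998746])) [ 0.33073278  0.88769204  1.0794777  -0.92912275  1.99103797  0.66048866]
[593.21869588 -49.3178631  212.04138649] [ 0.002 -0.801 -0.035 -0.01  -0.003 -0.   ]
```

View pics/s14.png

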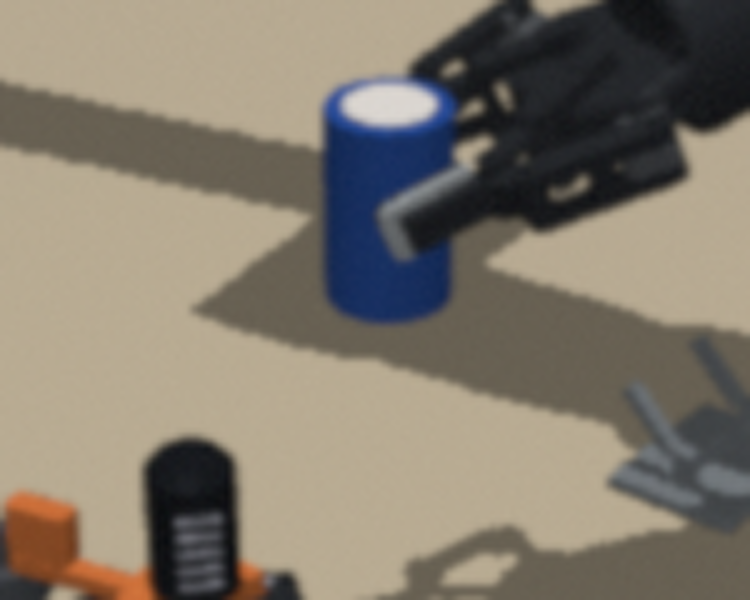

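View pics/w14.png

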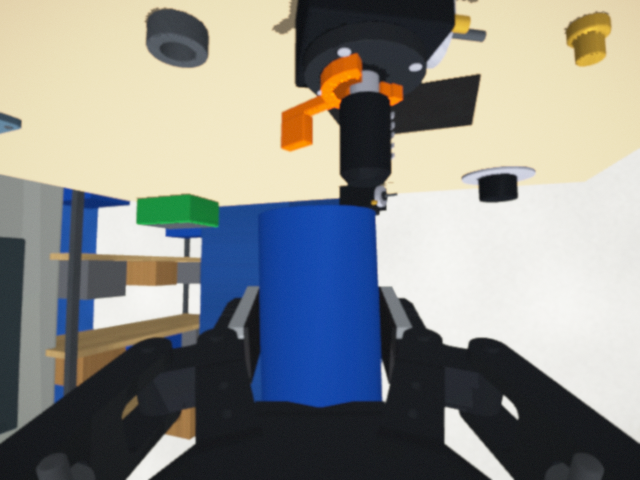

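View pics/t14.png

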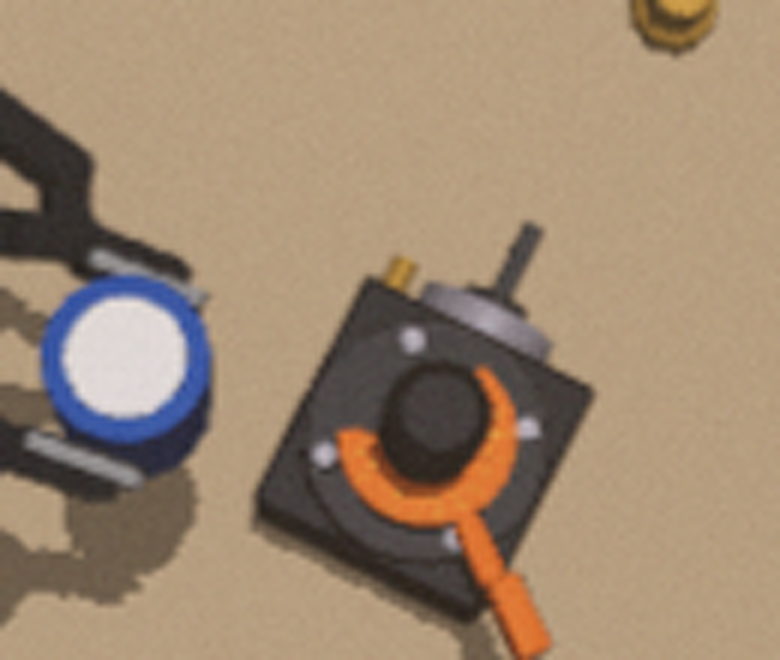

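{"op": "apply_moves", "data": {"deltas": [[0,-0.2,0,0,0,0],[0,-0.45,0,0,0,0],[0.002,-0.7,-0.01,-0.01,0,0],[0.002,-0.8,-0.02,-0.01,0,0],[0.002,-0.8,-0.02,-0.01,0,0],[0.002,-0.8,-0.02,-0.01,0,0]]}}

```text
clock: 16.45
tcp_pos: [593.4, -48.7, 216.7]
tool_rot: [0.671, 0.471, -0.468, 0.331]
force: [0.8, -0.1, -1.0]
width: 47.3
```

```bash
python3 - <<'E'
from plan2 import *
s=get_state(); C,a=capnow(s); print(s["force"],C,a)
S=cam("scene");T=cam("top");W=cam("wrist")
cv2.imwrite("pics/s15.png",ov(S,[],240,150,110,120,5)); cv2.imwrite("pics/t15.png",ov(T,[],320,205,70,70,8)); cv2.imwrite("pics/w15.png",W["img"][:,:,::-1])
E
```

```text
[ 0.77602835 -0.07975529 -1.02570805] [598.19707757 -35.38080388 218.20420903] [ 3.93250538e-03  9.29141130e-05 -9.99992263e-01]
```

View pics/s15.png

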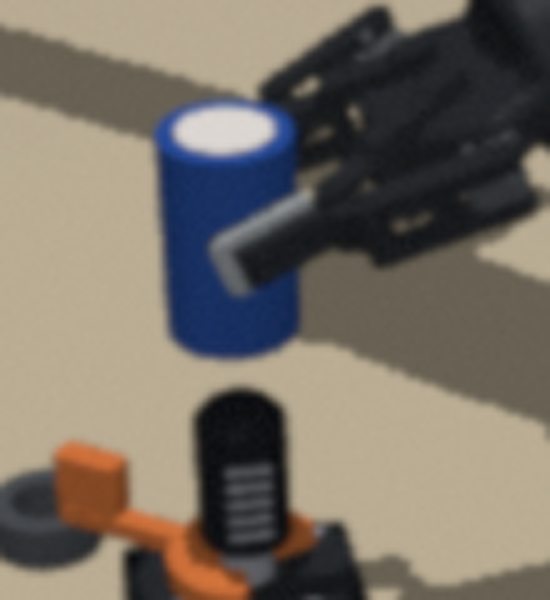

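View pics/w15.png

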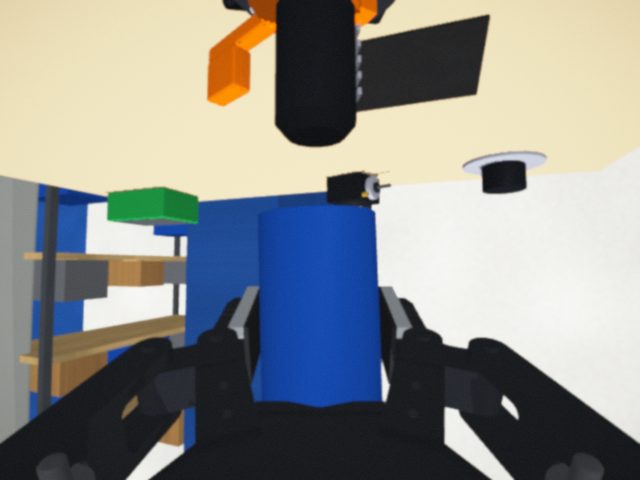

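View pics/t15.png

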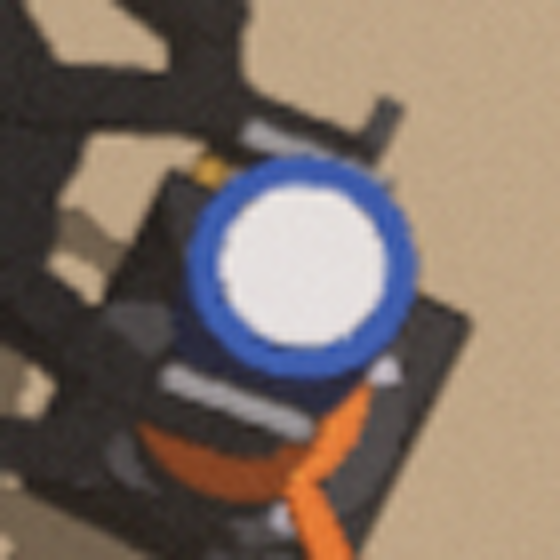

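```bash
python3 - <<'E'
from plan2 import *
S=cam("scene");T=cam("top")
s=get_state(); C,a=capnow(s); print(C)
p=lambda x,y,x0,y0,k:((x+.5)/k-.5+x0,(y+.5)/k-.5+y0)
print("T cap",atz(T,[p(302,267,320,205,8)],C[2]+38.5))
print("S cap",atz(S,[p(226.5,134,240,150,5)],C[2]+38.5))
# refine: scene silhouette fit of shank and cap via overlay
t=np.linspace(0,2*np.pi,60)
def circ(x,y,r,z): return np.c_[x+r*np.cos(t),y+r*np.sin(t),0*t+z]
im=cv2.resize(S["img"][150:270,240:350,::-1],None,fx=5,fy=5,interpolation=cv2.INTER_CUBIC)
def dr(P,col):
    q=(proj(S,P)-[240,150]+.5)*5-.5; cv2.polylines(im,[np.round(q*16).astype(np.int32)],True,col,1,cv2.LINE_AA,4)
for z0 in (C[2]+38.5,C[2]-38.5): dr(circ(C[0],C[1],24,z0),(0,255,255))
for r,zz in((12.5,146),(17.5,140),(17.5,90)): dr(circ(598,-36,r,zz),(0,255,0))
cv2.imwrite("pics/o15.png",im)
im=cv2.resize(T["img"][205:275,320:390,::-1],None,fx=8,fy=8,interpolation=cv2.INTER_CUBIC)
q=(proj(T,circ(C[0],C[1],24,C[2]+38.5))-[320,205]+.5)*8-.5; cv2.polylines(im,[np.round(q*16).astype(np.int32)],True,(0,255,255),1,cv2.LINE_AA,4)
cv2.imwrite("pics/o15t.png",im)
E
```

```text
[598.57597712 -34.04715071 217.31752671]
T cap [[599.95916802 -34.1881378  255.81752671]]
S cap [[604.03411473 -39.02907094 255.81752671]]
```

View pics/o15.png

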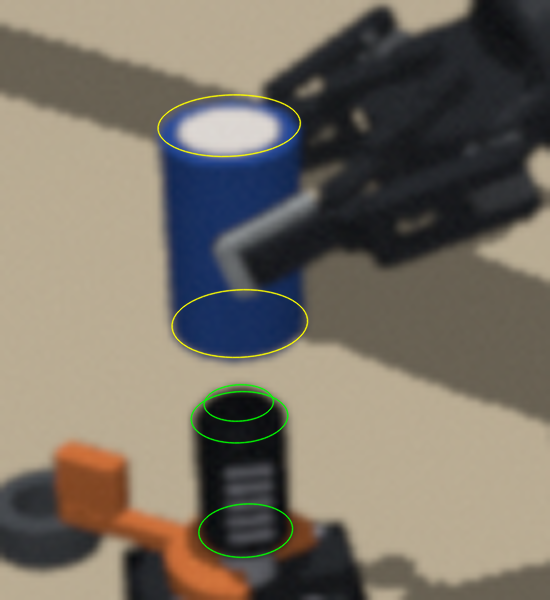

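View pics/o15t.png

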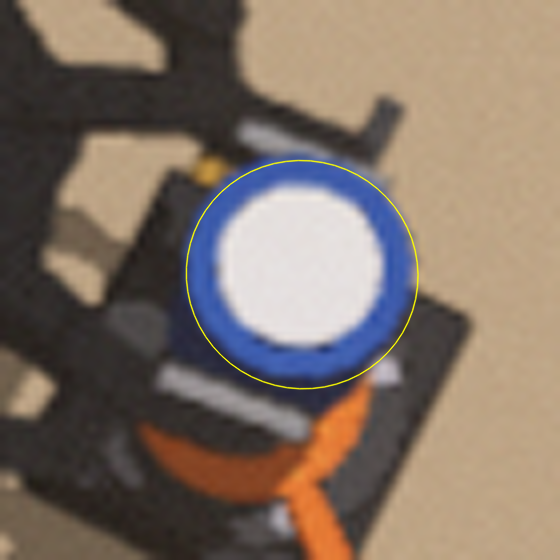

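{"op": "apply_moves", "data": {"deltas": [[-0.011,-0.008,-0.06,0,0,0],[-0.011,-0.008,-0.12,0,0,0],[-0.011,-0.008,-0.18,0,0,0],[-0.011,-0.008,-0.22,0,0,0],[-0.011,-0.008,-0.22,0,0,0]]}}

```text
clock: 17.12
tcp_pos: [592.0, -48.3, 187.4]
tool_rot: [0.669, 0.472, -0.469, 0.331]
force: [0.7, -0.4, -0.4]
width: 47.1
```

```bash
python3 - <<'E'
from plan2 import *
s=get_state(); C,a=capnow(s); print(s["force"],C,a)
S=cam("scene");W=cam("wrist")
cv2.imwrite("pics/s16.png",ov(S,[],250,170,75,80,8)); cv2.imwrite("pics/w16.png",W["img"][:,:,::-1])
E
```

```text
[ 0.71031016 -0.44982195 -0.40177281] [596.74525204 -34.97136083 188.87296815] [-5.01776536e-04 -1.10174368e-03 -9.99999267e-01]
```

View pics/s16.png

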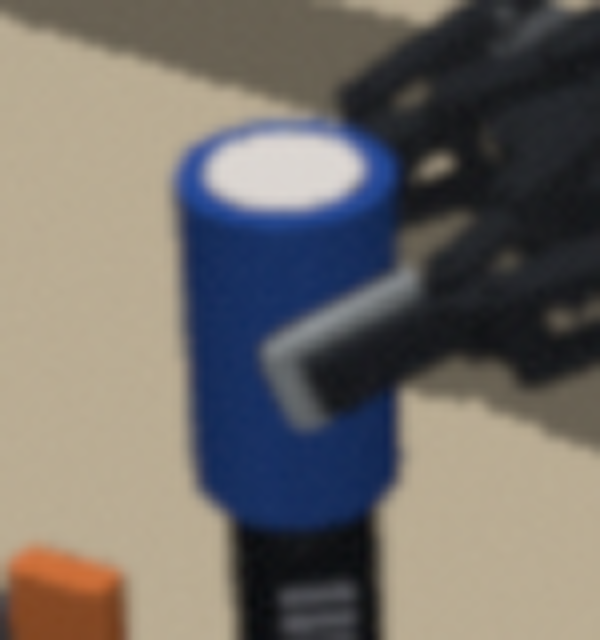

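View pics/w16.png

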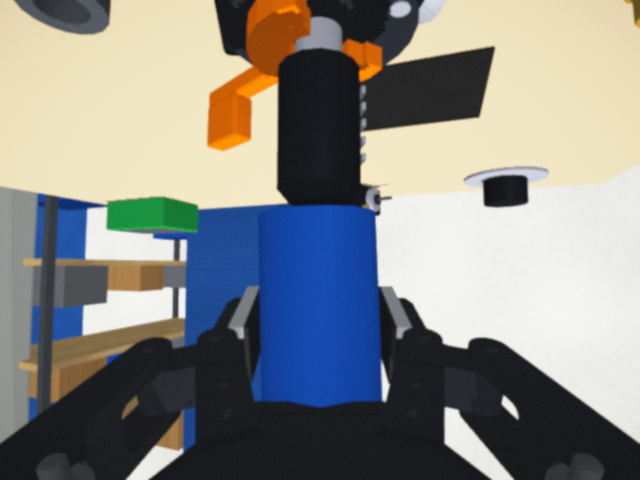

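{"op": "apply_moves", "data": {"deltas": [[0.004,0.01,-0.06,0,0,0],[0.004,0.01,-0.12,0,0,0],[0.004,0.01,-0.18,0,0,0],[0.004,0.01,-0.24,0,0,0],[0.004,0.01,-0.24,0,0,0]]}}

```text
clock: 17.63
tcp_pos: [592.3, -47.3, 158.0]
tool_rot: [0.669, 0.472, -0.469, 0.33]
force: [-0.3, -0.6, -0.9]
width: 47.3
```

```bash
python3 - <<'E'
from plan2 import *
s=get_state(); C,a=capnow(s); print(s["force"],s["moment"],C,a)
S=cam("scene");W=cam("wrist")
cv2.imwrite("pics/s17.png",ov(S,[],250,180,75,80,8)); cv2.imwrite("pics/w17.png",W["img"][:,:,::-1])
E
```

```text
[-0.31429076 -0.63381375 -0.88804478] [ 0.53567012 -0.16355907 -0.02733674] [597.00534398 -33.9590276  159.40692161] [-0.0015116  -0.00126278 -0.99999806]
```

View pics/s17.png

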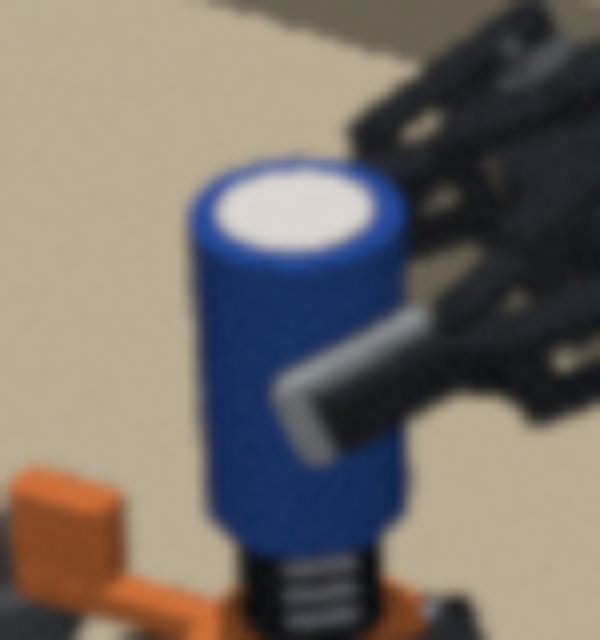

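View pics/w17.png

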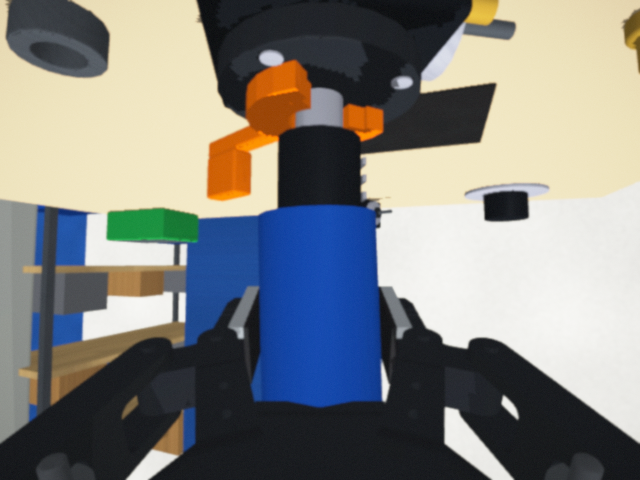

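{"op": "apply_moves", "data": {"deltas": [[0.003,0,-0.06,0,0,0],[0.003,0,-0.12,0,0,0],[0.003,0,-0.18,0,0,0],[0.003,0,-0.24,0,0,0],[0.003,0,-0.265,0,0,0],[0.003,0,-0.265,0,0,0]]}}

```text
clock: 18.23
tcp_pos: [592.7, -47.4, 126.5]
tool_rot: [0.669, 0.472, -0.47, 0.331]
force: [-0.6, -0.5, 0.0]
width: 47.1
```

```bash
python3 - <<'E'
from plan2 import *
s=get_state(); C,a=capnow(s); print(s["force"],s["moment"],C,C[2]-38.5,a)
E
```

```text
[-0.57835456 -0.45052443  0.03422404] [ 0.55497358 -0.20731889  0.01237067] [597.43246594 -34.02086296 127.95526833] 89.45526832853167 [-0.00174427 -0.00202341 -0.99999643]
```

Now lower gently until contact (seat expected near rim 82).

{"op": "apply_moves", "data": {"deltas": [[0,0,-0.02,0,0,0],[0,0,-0.035,0,0,0],[0,0,-0.045,0,0,0],[0,0,-0.045,0,0,0]]}}

```text
clock: 18.57
tcp_pos: [592.6, -47.3, 121.0]
tool_rot: [0.669, 0.472, -0.47, 0.331]
force: [-0.3, -0.4, -0.5]
width: 47.4
```

{"op": "apply_moves", "data": {"deltas": [[0,0,-0.01,0,0,0],[0,0,-0.017,0,0,0],[0,0,-0.017,0,0,0]]}}

```text
clock: 18.82
tcp_pos: [592.8, -47.3, 120.2]
tool_rot: [0.669, 0.471, -0.47, 0.331]
force: [-0.7, 1.5, 4.9]
width: 47.1
```

```bash
python3 - <<'E'
from plan2 import *
s=get_state(); C,a=capnow(s); print(s["force"],s["moment"],C,C[2]-38.5,a)
S=cam("scene");W=cam("wrist")
cv2.imwrite("pics/s18.png",ov(S,[],250,190,75,80,8)); cv2.imwrite("pics/w18.png",W["img"][:,:,::-1])
E
```

```text
[-0.67791667  1.49339549  4.94263858] [-0.16478299  0.05952802 -0.1366646 ] [597.54916322 -33.96338948 121.56371018] 83.06371018173306 [-8.02262107e-04 -3.50082387e-03 -9.99993550e-01]
```

View pics/s18.png

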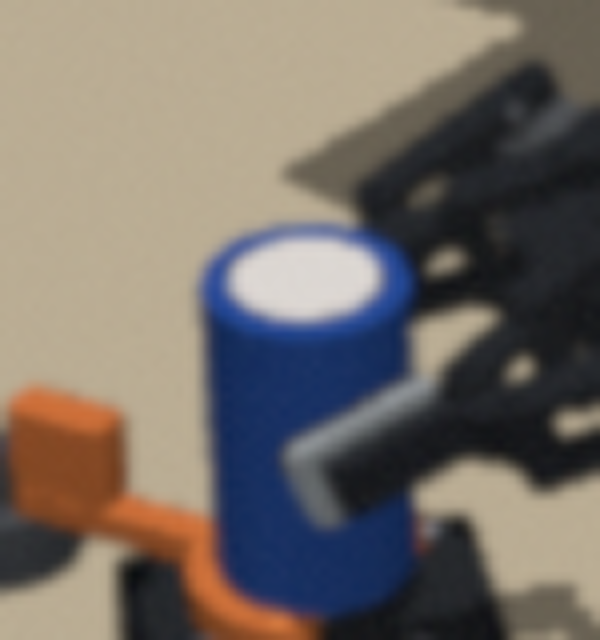

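View pics/w18.png

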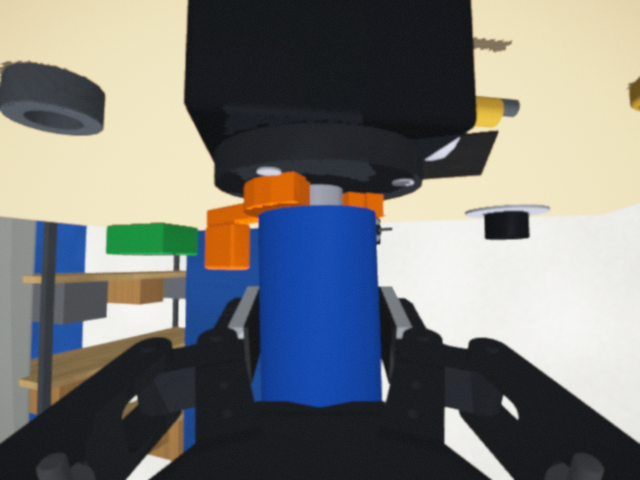

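{"op": "apply_moves", "data": {"deltas": [[0,0,-0.004,0,0,0],[0,0,-0.004,0,0,0],[0,0,-0.004,0,0,0],[0,0,-0.004,0,0,0],[0,0,-0.004,0,0,0]], "gripper": -0.5}}

```text
clock: 19.33
tcp_pos: [592.7, -47.4, 119.3]
tool_rot: [0.669, 0.472, -0.47, 0.331]
force: [-0.1, 1.0, 0.2]
width: 63.7
```

```bash
python3 - <<'E'
from plan2 import *
s=get_state(); print(s["force"],s["width"],"tool z",R.from_quat(s["tool_rot"]).as_matrix()[:,2])
S=cam("scene");W=cam("wrist")
cv2.imwrite("pics/s19.png",ov(S,[],250,190,75,80,8)); cv2.imwrite("pics/w19.png",W["img"][:,:,::-1])
E
```

```text
[-0.08862942  0.99715084  0.15707408] 63.72393991209113 tool z [-0.31612074 -0.88580665 -0.33972675]
```

View pics/w19.png

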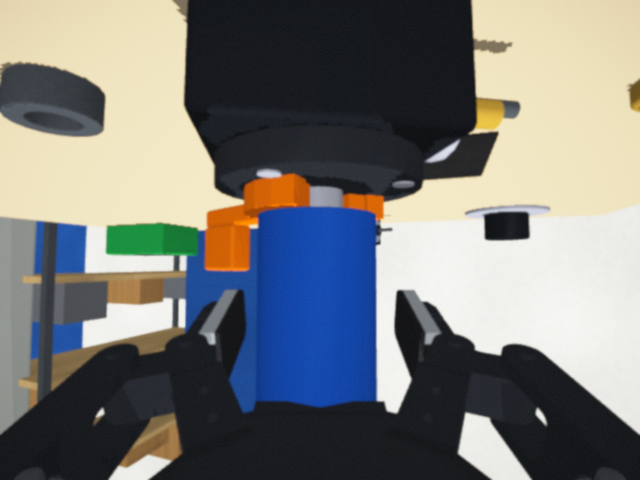

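View pics/s19.png

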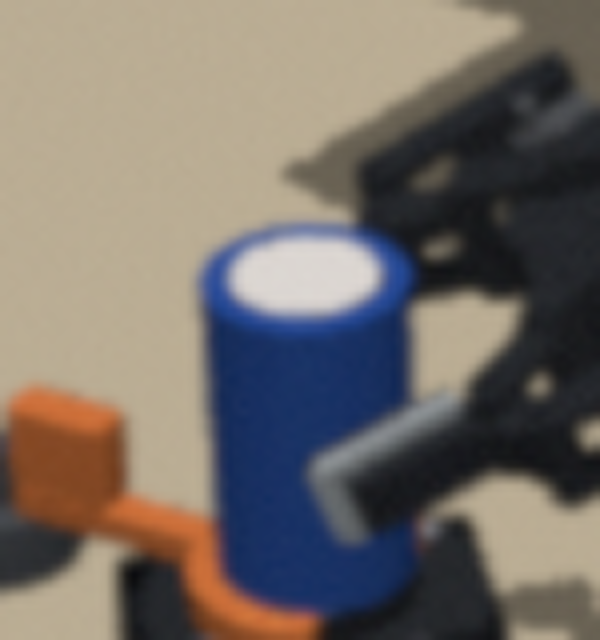

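{"op": "apply_moves", "data": {"deltas": [[0.026,0.074,0.028,0,0,0],[0.08,0.22,0.084,0,0,0],[0.16,0.45,0.17,0,0,0],[0.26,0.73,0.28,0,0,0],[0.26,0.73,0.28,0,0,0],[0.26,0.73,0.28,0,0,0]]}}

```text
clock: 19.93
tcp_pos: [624.9, 42.8, 153.6]
tool_rot: [0.669, 0.472, -0.468, 0.332]
force: [0.5, -0.7, -0.8]
width: 63.9
```

```bash
python3 - <<'E'
from plan2 import *
s=get_state(); print(s["force"],s["qd"])
S=cam("scene");T=cam("top");W=cam("wrist")
cv2.imwrite("pics/s20.png",ov(S,[],240,190,90,80,8)); cv2.imwrite("pics/t20.png",ov(T,[],310,200,80,75,8)); cv2.imwrite("pics/w20.png",W["img"][:,:,::-1])
E
```

```text
[ 0.48975215 -0.71665474 -0.82807181] [-0.03870789  0.00330928  0.06949071  0.00123417 -0.02330936  0.00944332]
```

View pics/s20.png

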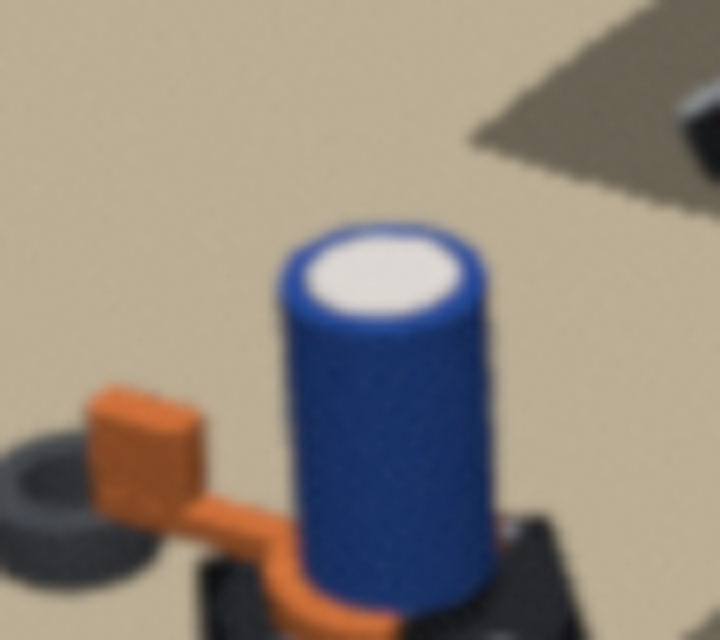

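View pics/t20.png

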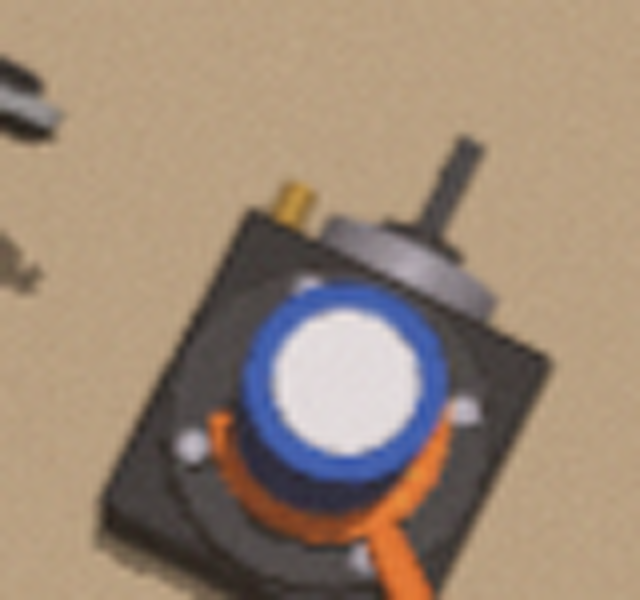

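View pics/w20.png

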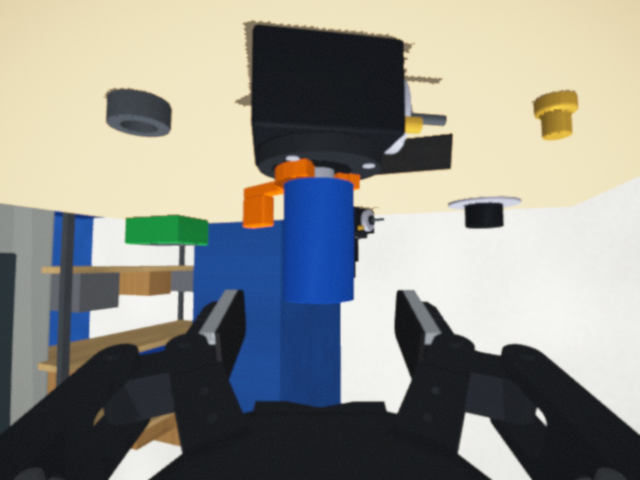

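{"op": "apply_moves", "data": {"deltas": [[0.03,0.08,0.03,0,0,0],[0.03,0.08,0.03,0,0,0],[0.03,0.08,0.03,0,0,0],[0.03,0.08,0.03,0,0,0],[0.03,0.08,0.03,0,0,0],[0.03,0.08,0.03,0,0,0]]}}

```text
clock: 20.58
tcp_pos: [626.9, 48.8, 155.9]
tool_rot: [0.669, 0.471, -0.471, 0.331]
force: [-0.4, 0.3, -0.0]
width: 64.4
```

```bash
python3 - <<'E'
from plan2 import *
T=cam("top");S=cam("scene")
p=lambda x,y,x0,y0,k:((x+.5)/k-.5+x0,(y+.5)/k-.5+y0)
print("T",atz(T,[p(346,381,310,200,8)],159),"S",atz(S,[p(383,276,240,190,8)],159))
cv2.imwrite("pics/s21.png",ov(S,[],240,190,90,80,8))
print(get_state()["qd"])
from plant import hand_in
print(hand_in())
E
```

```text
T [[597.63878393 -32.80856953 159.        ]] S [[599.09339696 -35.65201807 159.        ]]
[ 0.00176774  0.00079385 -0.00354763 -0.00035424 -0.00052316 -0.00076171]
the job is handed in; nothing more can be done
None
```

The clip is on the neck and the cap is over the shank, both let go, and I handed the job in at about 20.6 s of the 59 s. No verdict is reported.

- **Clip:** I slid it sideways onto the neck and lowered it until it met the flange, at about 12 N contact force. I then released it, and the pictures show it lying flat.
- **Cap:** I took the blue cap out of its cradle, turned it mouth down and lowered it over the shank. It made contact with the clip at about 5 N, with the rim measured about 11 mm above the flange against 10 mm expected. I only opened the fingers after that contact, then backed off along the tool axis.

**Last checks:**
- The pictures after release show the cap upright, its rim on the clip, and the clip flat on the flange. The arm was clear of both, with no significant force reading and the joints practically at rest.
- The cap's top centre is at about (597.6, -32.8) mm from the top camera and (599.1, -35.7) mm from the scene camera. The holder axis is at roughly (598, -35.5) mm. The two cameras disagree by about 3 mm, in line with their stated 2 mm calibration error, and both are inside the 7 mm limit.
- In those pictures the collet nut and brass plug look undisturbed. I did not measure them again, and I did not look at the collet specifically at the end, but no move came near it.
- I saved one more picture just before handing in and did not view it.

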